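# Find the blind bore of a tube adapter on the check pin and hold it bore-up

## Robot

A 7-joint arm with a two-finger parallel gripper is mounted at the origin on a cart in front of the work surface, level with it; the furniture and walls round the work are solid. World frame = base frame: x ahead of the robot, y to its left, z up, the work surface at z = 0. Lengths are in m, angles in rad, forces in N, time in s.
With the tool pointing down it reaches from about 0.375 to 0.925 m from the base axis. Payload 3.1 kg.
Tool frame: the origin (TCP) lies midway between the tips of the shut fingers; the grasp point (between the pads) lies 19 mm behind it; z points along the fingers, y is the direction in which the jaws open and shut (so a half turn about z gives the same grasp; the last joint's range is limited). The gripper opens to 85 mm and grips with 20 to 120 N. Pads are 22 mm wide; open, the fingers measure 114 mm over their backs; the gripper's body (76 mm by 85 mm) begins 54 mm behind the grasp point. The pads swing forward as they close: fully open they stand 13 mm farther back than shut.
Start: joints at [-1.328, 0.383, 0.044, 1.598, -0.018, 1.161, -0.05], TCP at [0.217, 0.613, 0.231] pointing down, gripper open.
Joint ranges: [-2.61, 2.61], [-0.41, 2.15], [-1.48, 1.57], [0, 2.5], [-1.57, 4.71], [0.05, 1.97], [-2.85, 2.85]. Speed limits (rad/s): [2.79, 2.79, 3.14, 3.14, 3.14, 3.14, 3.14].

## Interface

Orientations are given as a unit quaternion [x, y, z, w].
In Python, from cell import robot, eyes gives the robot as it stands. The module is installed in compiled form; this text tells all that it offers.
- The arm moves only by the tool send_rows, never from a script. Its argument "steps" is a list of rows, each a list of 7 numbers: the shift along the tool's x, y, z as a fraction of full scale, then the turn, a rotation vector about the tool's x, y, z as a fraction of full scale, then the finger opening in mm, from 0 to 85.4. A call has 1 to 5 rows; each row is the pose to reach, as a shift and turn from the pose commanded when the call began, along the tool's axes at that moment, turning the shorter way round; what a row does not reach only later rows make up. Full scale, the value 1, is 500 mm for a shift and 2 pi rad for a turn. A row lasts 1/12 s, in which the tool goes at most 41.7 mm and 7.16 degrees, less where a joint would pass 70% of its speed; a pose out of reach is approached as far as the arm can. A call with a number of a shift or a turn outside -1 to 1 is refused whole. A call with a gripper value outside its range is refused whole. The fingers move at their own pace and stop on an object; the grip force is fixed at half the most. Time passes only in rows, so rows that repeat a pose let the fingers close. It gives the time, the measured TCP pose, the force and the opening at its end, in the units of the state.
- robot.state(): the state, without advancing time (a new reading comes with each control period).
- eyes.grab_frame(name): name is "side" or "top"; returns a dict with "color" (420x560x3 uint8, blue, green, red), "z_map" (420x560 float32, m along the optical axis (not along the pixel's ray), 0 where there is no reading), "K" (3x3 intrinsics, pixels), "k1" (the pictures are not rectified: a ray, as slopes to the right and down, at radius r is drawn at 1 + k1 r^2 times it, then the intrinsics apply), "R" (3x3) and "t" (3): a world point X has camera coordinates R X + t. Camera axes: x right, y down, z forward; pixel columns grow to the right and rows downward; lengths in m; the calibration is good to about 2 mm. A picture is of the moment at which its call begins.
- robot.hand_in(): hands the job in, once; it reports no verdict.
The state is a dict: "t": time; "q": joint angles; "joint_velocities": joint speeds; "joint_efforts": joint torques, N m; "eef_pos": TCP position; "orientation": TCP orientation; "contact_force": force on the tool from outside, world axes, zero at the start; "wrist_torque": the same for the moment, N m; "opening": opening from 0.0 (shut) to 1.0 (fully open).
Only numpy, scipy, OpenCV 4.12 (cv2) and the standard library are available. Lean on these libraries where they do the work, as an engineer would, in place of code of your own. Each camera call takes 0.05 s, during which the arm holds its last target.

## Task

A square aluminium tube adapter lies somewhere in the closed drawer of the small accessory drawer unit, and its two ends look nearly alike: one has a deep blind bore, the other only a shallow recess. Pull the drawer well open, take the adapter out and feel for its bore on the upright pin of the check stand, turning it over if the first end stops short; lower the bore gently over the pin until the pin meets the bottom, which shows that the bore is clear. Then lift it off, turn it over and finish still holding it in the gripper, bore facing straight up, well clear of the worktop, the stand and the drawer unit; do not disturb the flask or the bottle.

Things in the scene. Friction and masses are not known exactly. Their poses are not given: they have to be found in the camera images.
- drawer_unit: accessory drawer unit, fixed: a white sheet-steel case 170 mm deep, 200 wide, 62 high. Origin under its middle; its front faces its own -x. A small box and a small pot stand on the back half of its top.
- drawer (a joint): slide of the unit's one drawer: 0 shut, up to 0.125 m as it comes out along the unit's -x. About 1 N of friction; it stays where it is left. Inside it is 138 mm long and 170 wide; the rubber-lined floor lies 16 mm above the worktop, side and back walls reach 40 mm, the grey front 59 mm above it.
- drawer_handle (a point): middle of the bar handle on the drawer front, 45 mm above the worktop, moving with the drawer. Level round rod 10 mm thick, along this frame's y, its straight part 94 mm long; its axis stands 35 mm off the front's outside, 53 mm off the drawer's inside. This frame's -x is the way the drawer opens.
- adapter: tube adapter: square aluminium block 34 x 34 x 72 mm, about 0.15 kg. Origin in its middle, z along its length. It lies on its side on the drawer floor, its middle 44 to 52 mm behind the inside of the front, pointing any way. Centred in one end is a round blind bore 20 mm wide, 56 deep; in the other a recess as wide but 4 mm deep. Which end is which you are not told: the pin finds it.
- pin_tip (a point): top of the check stand's upright steel pin, on its axis, 182 mm above the worktop. The pin is 12 mm thick and 74 mm long, with a domed end, on a wider column. It goes 56 mm into the bore (4 mm of slack all round) but only 4 mm into the recess.
- check_stand: check stand, fixed: round grey foot 90 mm wide, column 24 mm wide up to 108 mm, then the pin up to 182 mm. Origin under its middle.
- flask: conical glass flask, 64 mm wide, 78 high, loose on the worktop; origin in the middle of its underside. A bystander.
- bottle_iso: round white bottle with a cap, 46 mm wide, 100 high, loose on the worktop; origin in the middle of its underside. A bystander.
Things that resemble listed ones, but are neither listed nor needed, are in the scene too. Of the things that look like the check_stand, the larger one is meant.

How it is judged:
On the way, in this order (a step that is already met when the one before it is completed fails the run):
1. the drawer is pulled open (value of joint drawer above 0.08 m), for 0.2 s.
2. the adapter is lifted out of the drawer (height (world z) of adapter above 0.12 m and contact force between adapter and the fingers above 1 N), for 0.2 s.
3. the pin stands in the adapter's bore, down to the bottom (z of pin_tip in the frame of adapter between -0.026 and -0.012 m and x of pin_tip in the frame of adapter between -0.008 and 0.008 m and y of pin_tip in the frame of adapter between -0.008 and 0.008 m and angle between adapter's own z axis and vertical above 2.7 rad), for 0.2 s.
At the end, for the whole second after the job is handed in: The adapter is held still in the gripper, bore upwards within 17 degrees of vertical, its middle at least 120 mm above the worktop, touching neither the check stand nor the drawer unit; the flask and the bottle stand where they were (within 30 mm) (all of step 2 and angle between adapter's own z axis and vertical below 0.3 rad and contact force between adapter and check_stand below 0.1 N and contact force between adapter and drawer_unit below 0.1 N and linear speed of adapter below 0.05 m/s); the arm keeps its last pose, push and grip.
It fails at once if the flask or the bottle is disturbed (distance of any of flask, bottle_iso from where it was at the start of the episode above 0.03 m).
It fails at once if the adapter is jammed hard on the pin (contact force between adapter and check_stand above 60 N).
It also fails if it takes over 72 s, if anything falls off the work surface, if the arm or the gripper's body presses on something with over 40 N, if the wrist force passes 120 N, or if a joint passes its speed limit or range.

## Working session

There is one attempt and no reset: what is moved stays moved. The work goes in short steps, Python scripts to look and compute and a tool call to move; the robot and the scene stay as the last step left them, time stands still between calls to the robot, and variables do not carry over. Pictures are saved under pics/ and viewed, and the job is handed in when it is done.

Besides the shell and the picture viewer there is one more tool, called after "Emit:" as a command line: name --pt "numbers of a row" for each row, then --argument value for the rest. send_rows: Moves the arm, as the interface text tells. Shift numbers are shares of 500 mm and turn numbers shares of 2 pi rad, none past 1 either way. Its arguments: {"type":"object","properties":{"steps":{"type":"array"}},"required":["steps"]}

```bash
mkdir -p pics; python3 - <<'E'
from cell import robot, eyes
import cv2,numpy as np,pickle
s=robot.state();print(s)
for n in("side","top"):
    f=eyes.grab_frame(n);pickle.dump(f,open(f"{n}0.pkl","wb"));cv2.imwrite(f"pics/{n}0.png",f["color"]);print(n,f["K"],f["k1"],f["R"],f["t"],-f["R"].T@f["t"])
E
```

```text
{'t': 0.0, 'q': array([-1.3278015 ,  0.38386726,  0.04380172,  1.59959717, -0.01792398,
        1.16116987, -0.04990548]), 'joint_velocities': array([ 1.70083968e-03, -9.03314438e-04, -9.18279287e-05, -1.02821618e-03,
       -1.67919874e-03, -2.81246835e-04, -4.33347987e-04]), 'joint_efforts': array([ 2.70466417e-04, -4.33460104e+01,  1.02486871e+00, -2.49516410e+01,
        1.05144663e-02,  1.13412799e-02, -1.31965939e-05]), 'eef_pos': array([0.21691716, 0.61173178, 0.22985505]), 'orientation': array([ 1.69527441e-01,  9.85524577e-01, -1.31391208e-03, -1.70292245e-04]), 'contact_force': array([-0.51846791,  0.84108864, -0.39223294]), 'wrist_torque': array([-0.0282833 , -0.02591347,  0.00289555]), 'opening': 0.9993215703348384}
side [[459.97257182   0.         276.58498999]
 [  0.         459.97257182 214.33601894]
 [  0.           0.           1.        ]] -0.14696667960793017 [[-0.88768056 -0.45972924 -0.02592776]
 [-0.22574291  0.48357697 -0.84569111]
 [ 0.401327   -0.74485055 -0.53304249]] [0.50226801 0.16314212 1.35562773] [-0.06136829  1.16175558  0.87359771]
top [[489.20980499   0.         277.7924051 ]
 [  0.         489.20980499 214.69161163]
 [  0.           0.           1.        ]] -0.11484318263029464 [[ 0.00167212 -0.99999659 -0.00200647]
 [-0.99490096 -0.00146125 -0.10084612]
 [ 0.10084284  0.00216487 -0.99490001]] [0.1328742  0.50850273 1.40375193] [0.36412934 0.13057785 1.44813995]
```

View pics/side0.png

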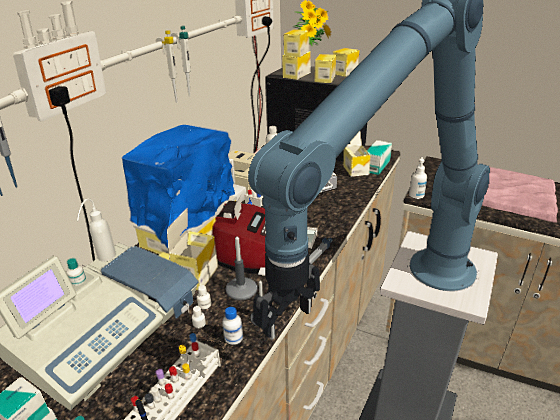

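View pics/top0.png

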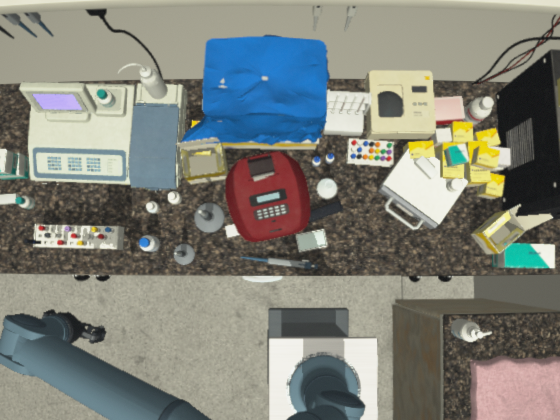

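The top view shows the drawer unit near px (425,190) with its handle at the lower left (403,213). There are two stands: a larger one at (208,215) and a smaller one at (184,253). I'll enlarge both areas.

```bash
cat > h.py <<'E'
import cv2,numpy as np,pickle
from scipy.spatial.transform import Rotation as Rt
def und(f,uv):
    uv=np.atleast_2d(uv).astype(float);K=f["K"]
    d=np.stack([(uv[:,0]-K[0,2])/K[0,0],(uv[:,1]-K[1,2])/K[1,1]],1);u=d.copy()
    for _ in range(30): u=d/(1+f["k1"]*(u**2).sum(1,keepdims=True))
    return u
def ray(f,uv):
    u=und(f,uv);d=np.c_[u,np.ones(len(u))]@f["R"]
    return -f["R"].T@f["t"],d
def plane(f,uv,z):
    c,d=ray(f,uv);return c+d*((z-c[2])/d[:,2])[:,None]
def depthpt(f,uv):
    c,d=ray(f,uv);uv=np.atleast_2d(uv).astype(int);return c+d*f["z_map"][uv[:,1],uv[:,0]][:,None]
def cloud(f):
    h,w=f["z_map"].shape;v,u=np.mgrid[:h,:w];uv=np.c_[u.ravel(),v.ravel()]
    return depthpt(f,uv).reshape(h,w,3)
def proj(f,X):
    p=np.atleast_2d(X)@f["R"].T+f["t"];s=p[:,:2]/p[:,2:];s=s*(1+f["k1"]*(s**2).sum(1,keepdims=True))
    return s@np.diag([f["K"][0,0],f["K"][1,1]])+[f["K"][0,2],f["K"][1,2]]
def tri(f1,p1,f2,p2):
    c1,d1=ray(f1,p1);c2,d2=ray(f2,p2);d1=d1[0];d2=d2[0]
    s=np.linalg.lstsq(np.c_[d1,-d2],c2-c1,rcond=None)[0];a=c1+s[0]*d1;b=c2+s[1]*d2
    return (a+b)/2,np.linalg.norm(a-b)
def load(n): return pickle.load(open(n+".pkl","rb"))
def snap(n,tag):
    from cell import eyes
    f=eyes.grab_frame(n);pickle.dump(f,open(f"{n}{tag}.pkl","wb"));return f
def crop(f,x0,y0,x1,y1,s,name):
    cv2.imwrite("pics/"+name,cv2.resize(f["color"][y0:y1,x0:x1],None,fx=s,fy=s,interpolation=cv2.INTER_CUBIC))
E
python3 - <<'E'
from h import *
t=load("top0");s=load("side0")
crop(t,130,170,350,280,3.6,"t0a.png");crop(t,365,130,500,240,5,"t0b.png");crop(s,180,210,340,360,4,"s0a.png")
C=cloud(t)
for p in [(208,215),(184,253),(148,243),(327,188),(316,160),(425,190),(403,213),(265,190),(200,160)]: print(p,C[p[1],p[0]].round(3),plane(t,p,0).round(3))
E
```

```text
(208, 215) [0.5   0.328 0.093] [[0.51  0.342 0.   ]]
(184, 253) [0.395 0.403 0.046] [[0.396 0.412 0.   ]]
(148, 243) [0.421 0.496 0.093] [[0.425 0.521 0.   ]]
(327, 188) [ 0.583 -0.008  0.057] [[ 0.592 -0.014  0.   ]]
(316, 160) [0.665 0.023 0.053] [[0.677 0.019 0.   ]]
(425, 190) [ 0.577 -0.293  0.059] [[ 0.587 -0.311  0.   ]]
(403, 213) [ 0.517 -0.242 -0.001] [[ 0.517 -0.242  0.   ]]
(265, 190) [0.568 0.169 0.112] [[0.585 0.172 0.   ]]
(200, 160) [0.676 0.369 0.004] [[0.677 0.369 0.   ]]
```

View pics/t0a.png

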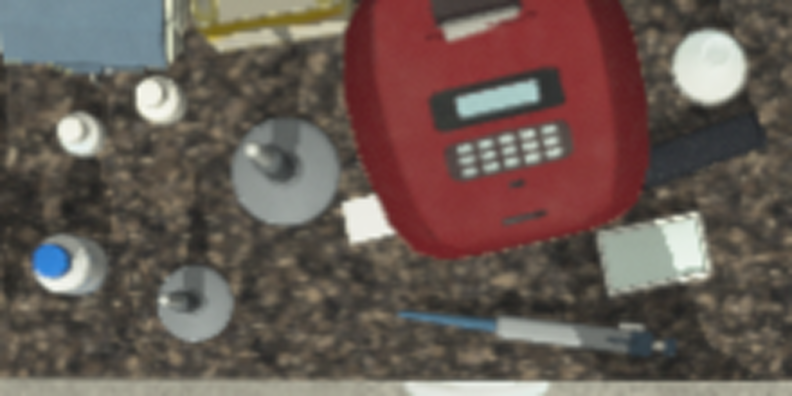

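View pics/t0b.png

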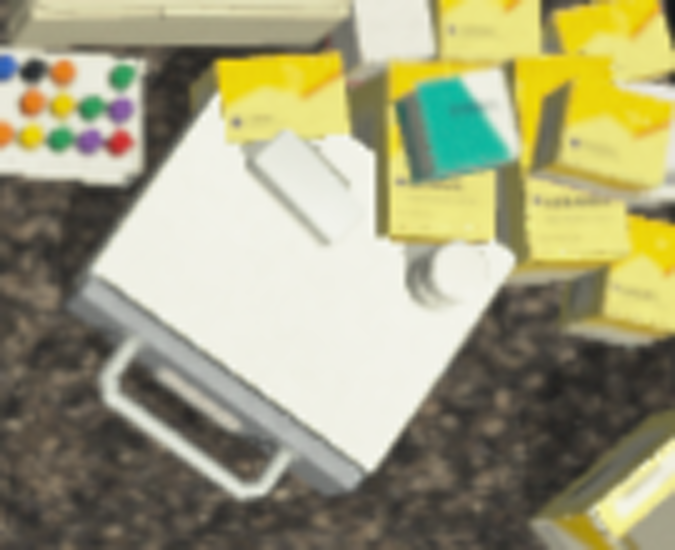

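View pics/s0a.png

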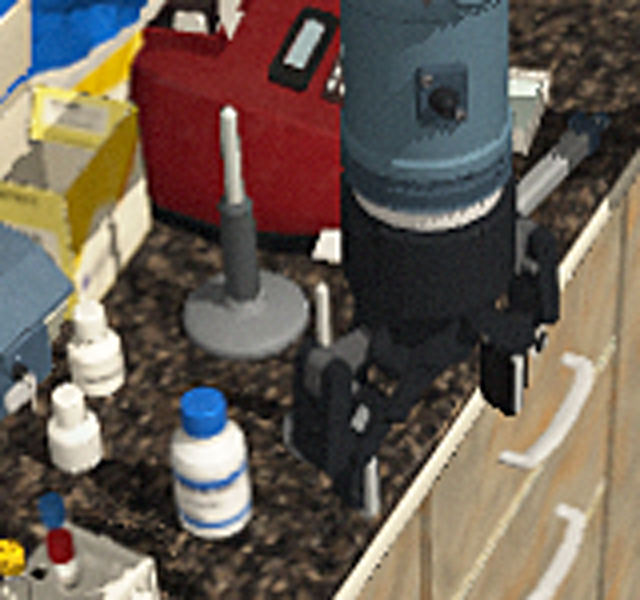

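Of the two stands, the larger at top px (208,215) has a 54 px-tall foot and pin in the crop, and fits the 90 mm foot. The smaller at (184,253) is the decoy. The blue-capped bottle is at (148,243), and the likely flask is at (327,188). Next I'll measure the stand and handle.

```bash
python3 - <<'E'
from h import *
t=load("top0");s=load("side0")
cc=lambda x,y,x0,y0,k:((x+.5)/k-.5+x0,(y+.5)/k-.5+y0)
b=lambda x,y:cc(x,y,365,130,5)
# unit roof corners z .062
P=plane(t,[b(98,275),b(365,470),b(512,258)],.062);print("roof",P.round(4),np.linalg.norm(P[1]-P[0]),np.linalg.norm(P[2]-P[1]))
H=plane(t,[b(106,385),b(245,492)],.045);print("handle",H.round(4),np.linalg.norm(H[1]-H[0]),H.mean(0))
d=P[1]-P[0];print("dir front",np.degrees(np.arctan2(d[1],d[0])));d=H[1]-H[0];print(np.degrees(np.arctan2(d[1],d[0])))
d=P[2]-P[1];print("side dir",np.degrees(np.arctan2(d[1],d[0])))
# pin tip two views
a=lambda x,y:cc(x,y,130,170,3.6)
sa=lambda x,y:cc(x,y,180,210,4)
for tp,sp in [((250,146),(228,110)),]:
    print("pin tri",tri(t,a(*tp),s,sa(*sp)),"plane top",plane(t,a(*tp),.182),"plane side",plane(s,sa(*sp),.182))
# foot by colour/depth
C=cloud(t);ctr=np.array([.5,.335])
m=((np.abs(C[...,2]-.01)<.02)&(np.linalg.norm(C[...,:2]-ctr,axis=2)<.08))
hsv=cv2.cvtColor(t["color"],cv2.COLOR_BGR2HSV)
m2=np.zeros(m.shape,np.uint8);m2[192:236,190:230]=1
g=((hsv[...,1]<40)&(hsv[...,2]>90)&(m2>0)).astype(np.uint8)
n,l,st,ce=cv2.connectedComponentsWithStats(g);i=1+np.argmax(st[1:,4]);c,r=cv2.minEnclosingCircle(np.argwhere(l==i)[:,::-1].astype(np.float32));print(c,r,st[i],plane(t,c,.01),r*1.44/489)
np.set_printoptions(suppress=True,linewidth=150)
print(C[180:200,327,2].round(3),C[210,395:425,2].round(3))
# zmap around drawer from side
Cs=cloud(s);mm=(np.linalg.norm(Cs[...,:2]-[.57,-.3],axis=2)<.1)&(Cs[...,2]>.02)&(Cs[...,2]<.2);print(mm.sum(),np.argwhere(mm).mean(0) if mm.any() else 0)
E
```

```text
roof [[ 0.5922 -0.1729  0.062 ]
 [ 0.4795 -0.3262  0.062 ]
 [ 0.6037 -0.4187  0.062 ]] 0.1902807470521888 0.1548073570363902
handle [[ 0.5304 -0.1799  0.045 ]
 [ 0.4681 -0.2602  0.045 ]] 0.10166400846932017 [ 0.49928215 -0.22005115  0.045     ]
dir front -126.3181313943389
-127.77789500182253
side dir -36.66294967501761
pin tri (array([0.5037785 , 0.33894261, 0.18137408]), np.float64(0.0005887519885781077)) plane top [[0.50397211 0.33898196 0.182     ]] plane side [[0.5029694  0.33961261 0.182     ]]
(208.7311553955078, 218.8517608642578) 16.37398910522461 [194 203  32  31 680] [[0.4972219  0.33810187 0.01      ]] 0.04821788202765529
[ 0.081  0.078  0.055  0.005 -0.001  0.006 -0.003  0.08   0.057  0.055  0.052  0.042  0.041  0.034  0.022  0.021  0.015  0.012  0.009 -0.003] [-0.002  0.003 -0.002  0.004 -0.004 -0.006  0.003 -0.002  0.014  0.005  0.017  0.024  0.035  0.034  0.047  0.057  0.059  0.059  0.058  0.061  0.052
  0.056  0.06   0.055  0.016  0.015  0.063  0.065  0.063  0.062]
87 [180.06896552 331.7816092 ]
```

The pin tip triangulates to (0.503, 0.339, 0.181), which fits the stated 182 mm. The handle is near (0.499, -0.220), with the opening direction at about 143°. I'll write a planner and move to a hover where the side camera can also see the handle.

```bash
cat > plan.py <<'E'
import sys,json
from h import *
def Rdown(az): # tool z down, tool y at azimuth az deg
    a=np.radians(az);y=np.array([np.cos(a),np.sin(a),0]);z=np.array([0,0,-1.]);return np.c_[np.cross(y,z),y,z]
def getcmd():
    try: c=pickle.load(open("cmd.pkl","rb"));return c
    except Exception:
        from cell import robot
        s=robot.state();return s["eef_pos"],Rt.from_quat(s["orientation"]).as_matrix()
def go(wps,resync=False):
    """wps: list of (pos,R,opening,vmax mm/row,amax deg/row, hold rows)"""
    if resync:
        from cell import robot
        s=robot.state();p,R=s["eef_pos"],Rt.from_quat(s["orientation"]).as_matrix()
    else: p,R=getcmd()
    rows=[]
    for P,Q,o,v,a,hold in wps:
        P=np.array(P,float);rv=Rt.from_matrix(R.T@Q).as_rotvec()
        n=max(1,int(np.ceil(max(np.linalg.norm(P-p)*1000/v,np.degrees(np.linalg.norm(rv))/a))))
        for k in range(1,n+1): rows.append((p+(P-p)*k/n,R@Rt.from_rotvec(rv*k/n).as_matrix(),o))
        rows+= [(P,Q,o)]*hold; p,R=P,Q
    p,R=(s["eef_pos"],Rt.from_quat(s["orientation"]).as_matrix()) if resync else getcmd()
    for i in range(0,len(rows),5):
        out=[]
        for P,Q,o in rows[i:i+5]:
            d=np.round(R.T@(P-p)/.5,3+1);w=np.round(Rt.from_matrix(R.T@Q).as_rotvec()/(2*np.pi),4)
            out.append([float(x)+0 for x in d]+[float(x)+0 for x in w]+[o])
        print(json.dumps(out).replace(" ",""))
        d,w=np.array(out[-1][:3])*.5,np.array(out[-1][3:6])*2*np.pi
        p,R=p+R@d,R@Rt.from_rotvec(w).as_matrix()
    pickle.dump((p,R),open("cmd.pkl","wb"));print("end",p.round(4),len(rows))
def st():
    from cell import robot
    s=robot.state();R=Rt.from_quat(s["orientation"]).as_matrix()
    print("t",round(s["t"],2),"p",s["eef_pos"].round(4),"z",R[:,2].round(3),"y",R[:,1].round(3),"F",s["contact_force"].round(1),"T",s["wrist_torque"].round(2),"op",round(float(s["opening"])*85.4,1),"q",s["q"].round(2));return s,R
E
python3 - <<'E'
from plan import *
t=load("top0")
cc=lambda x,y,x0,y0,k:((x+.5)/k-.5+x0,(y+.5)/k-.5+y0)
b=lambda x,y:cc(x,y,365,130,5)
F=plane(t,[b(72,305),b(330,490)],.059);print(F)
n=np.array([np.cos(np.radians(143)),np.sin(np.radians(143)),0]);print(np.array([.499,-.220,.045])@n-F@n)
go([((.38,.2,.26),Rdown(10),60,30,5.5,0),((.47,-.20,.23),Rdown(-37),24,30,5.5,1)])
E
```

```text
[[ 0.57515882 -0.15800672  0.059     ]
 [ 0.46823951 -0.30621869  0.059     ]]
[0.02351465 0.02732129]
[[-0.0388,-0.0445,-0.0039,0.0,0.0,0.0112,60],[-0.0777,-0.089,-0.0078,0.0,0.0,0.0224,60],[-0.1165,-0.1335,-0.0117,-0.0001,0.0,0.0336,60],[-0.1553,-0.178,-0.0156,-0.0001,0.0001,0.0448,60],[-0.1942,-0.2225,-0.0195,-0.0001,0.0001,0.056,60]]
[[-0.0518,-0.0284,-0.0039,0.0,0.0,0.0112,60],[-0.1035,-0.0568,-0.0078,-0.0001,0.0,0.0224,60],[-0.1553,-0.0852,-0.0118,-0.0001,0.0,0.0336,60],[-0.2071,-0.1135,-0.0157,-0.0001,0.0,0.0448,60],[-0.2589,-0.1419,-0.0197,-0.0001,0.0001,0.056,60]]
[[-0.0584,-0.0088,-0.004,-0.0001,0.0,0.0112,60],[-0.1168,-0.0176,-0.0079,-0.0001,0.0,0.0224,60],[-0.1752,-0.0264,-0.0119,-0.0001,0.0,0.0336,60],[-0.2336,-0.0352,-0.0159,-0.0001,0.0,0.0448,60],[-0.292,-0.044,-0.0199,-0.0002,0.0,0.056,60]]
[[-0.0585,0.0027,0.0043,0.0,0.0,0.0093,24],[-0.117,0.0055,0.0086,0.0,0.0,0.0186,24],[-0.1755,0.0082,0.0129,0.0,0.0,0.028,24],[-0.234,0.011,0.0172,0.0,0.0,0.0373,24],[-0.2925,0.0137,0.0215,0.0,0.0,0.0466,24]]
[[-0.0552,0.0195,0.0043,0.0001,0.0,0.0093,24],[-0.1105,0.039,0.0086,0.0001,0.0,0.0187,24],[-0.1657,0.0585,0.0129,0.0001,0.0,0.028,24],[-0.2209,0.078,0.0172,0.0001,0.0,0.0373,24],[-0.2762,0.0976,0.0215,0.0001,0.0,0.0466,24]]
[[-0.0472,0.0346,0.0043,0.0,0.0,0.0094,24],[-0.0945,0.0692,0.0085,0.0,0.0,0.0187,24],[-0.1417,0.1038,0.0128,0.0,0.0,0.028,24],[-0.1889,0.1384,0.0171,0.0,0.0,0.0374,24],[-0.1889,0.1384,0.0171,0.0,0.0,0.0374,24]]
end [ 0.47 -0.2   0.23] 30
```

Emit:
send_rows --pt "-0.039 -0.0445 -0.004 0 0 0.011 60" --pt "-0.078 -0.089 -0.008 0 0 0.022 60" --pt "-0.1165 -0.1335 -0.012 0 0 0.034 60" --pt "-0.155 -0.178 -0.0155 0 0 0.045 60" --pt "-0.194 -0.2225 -0.0195 0 0 0.056 60"

```text
t: 0.52
eef_pos: [0.2715, 0.4736, 0.2403]
orientation: [0.341, 0.94, -0.001, -0.0]
contact_force: [-0.2, -0.1, 0.2]
opening: 0.7
```

Emit:
send_rows --pt "-0.052 -0.0285 -0.004 0 0 0.011 60" --pt "-0.1035 -0.057 -0.008 0 0 0.022 60" --pt "-0.155 -0.085 -0.012 0 0 0.034 60" --pt "-0.207 -0.1135 -0.016 0 0 0.045 60" --pt "-0.259 -0.142 -0.0195 0 0 0.056 60"

```text
t: 0.93
eef_pos: [0.3259, 0.3363, 0.2504]
orientation: [0.5, 0.866, -0.0, -0.0]
contact_force: [-0.1, -0.6, -0.7]
opening: 0.706
```

Emit:
send_rows --pt "-0.0585 -0.009 -0.004 0 0 0.011 60" --pt "-0.117 -0.0175 -0.008 0 0 0.022 60" --pt "-0.175 -0.0265 -0.012 0 0 0.034 60" --pt "-0.2335 -0.035 -0.016 0 0 0.045 60" --pt "-0.292 -0.044 -0.02 0 0 0.056 60"

```text
t: 1.35
eef_pos: [0.38, 0.199, 0.2605]
orientation: [0.644, 0.765, -0.0, -0.0]
contact_force: [0.4, -0.1, 0.9]
opening: 0.7
```

```bash
python3 - <<'E'
from plan import *
st()
f=snap("side",1);cv2.imwrite("pics/side1.png",f["color"])
f=snap("top",1);cv2.imwrite("pics/top1.png",f["color"])
E
```

```text
t 1.35 p [0.38   0.199  0.2605] z [-0.001 -0.    -1.   ] y [ 0.985  0.17  -0.001] F [ 0.4 -0.1  0.9] T [-0.01 -0.05 -0.01] op 59.8 q [-0.99 -0.1   0.39  2.08  0.04  1.16 -0.45]
```

View pics/side1.png

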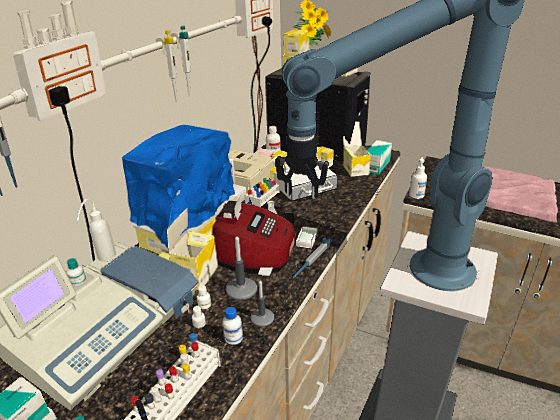

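View pics/top1.png

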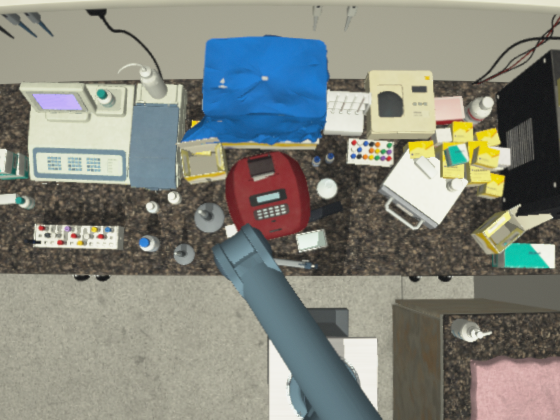

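The side view now shows both stands, the larger at (240,270) and the smaller at (262,305). The gripper hides the drawer unit at about (305,185). I'll move on to the hover.

Emit:
send_rows --pt "-0.0585 0.0025 0.0045 0 0 0.009 24" --pt "-0.117 0.0055 0.0085 0 0 0.0185 24" --pt "-0.1755 0.008 0.013 0 0 0.028 24" --pt "-0.234 0.011 0.017 0 0 0.037 24" --pt "-0.2925 0.0135 0.0215 0 0 0.0465 24"

```text
t: 1.87
eef_pos: [0.4119, 0.0572, 0.2497]
orientation: [0.748, 0.664, -0.0, -0.0]
contact_force: [0.9, -0.2, 0.4]
opening: 0.281
```

```bash
python3 - <<'E'
from plan import *
st()
f=snap("side",2);crop(f,240,120,400,240,5,"side2.png")
f=snap("top",2);crop(f,340,130,500,250,5,"top2.png")
E
```

```text
t 1.87 p [0.4119 0.0572 0.2497] z [-0.  0. -1.] y [ 0.993 -0.118 -0.   ] F [ 0.9 -0.2  0.4] T [-0.01 -0.04  0.08] op 24.0 q [-0.83 -0.14  0.55  2.12  0.08  1.14 -0.43]
```

View pics/side2.png

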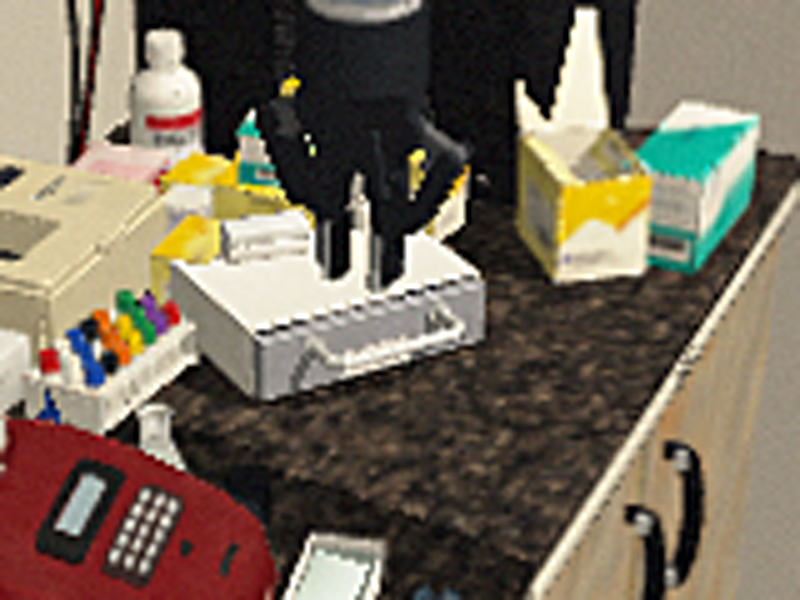

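View pics/top2.png

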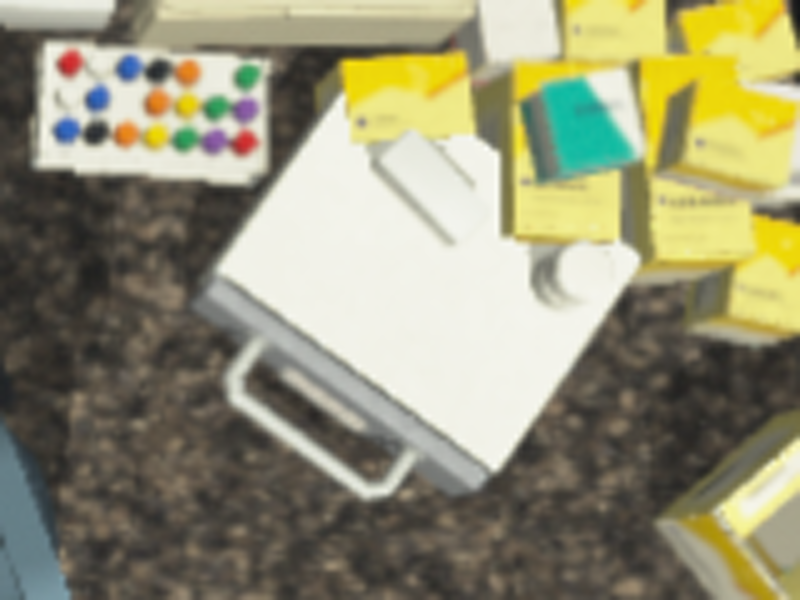

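The handle shows in both views. In the top crop its rod corners are about (232,385) and (370,490). In the side crop they are about (335,370) and (462,334). I'll triangulate them.

```bash
python3 - <<'E'
from plan import *
t=load("top2");s=load("side2")
b=lambda x,y:((x+.5)/5-.5+340,(y+.5)/5-.5+130)
c=lambda x,y:((x+.5)/5-.5+240,(y+.5)/5-.5+120)
L=tri(t,b(234,386),s,c(335,370));Rr=tri(t,b(370,490),s,c(462,333));print(L,Rr)
m=(plane(t,b(234,386),.045)+plane(t,b(370,490),.045))/2;d=plane(t,b(370,490),.045)-plane(t,b(234,386),.045);print("top mid",m,np.degrees(np.arctan2(d[0,1],d[0,0]))+90)
# rod perpendicular position from mask: profile along opening dir
az=143;n=np.array([np.cos(np.radians(az)),np.sin(np.radians(az)),0]);y=np.array([-n[1],n[0],0])
g=cv2.cvtColor(t["color"],cv2.COLOR_BGR2GRAY).astype(np.float32)
for az in(141,142,143,144,145):
  n=np.array([np.cos(np.radians(az)),np.sin(np.radians(az)),0]);y=np.array([-n[1],n[0],0])
  u=np.arange(-.025,.0151,.0015);prof=np.zeros(len(u))
  for w in np.linspace(-.035,.035,29):
    X=m[0]+u[:,None]*n+w*y;q=proj(t,X).astype(np.float32);prof+=cv2.remap(g,q[None,:,0],q[None,:,1],cv2.INTER_LINEAR)[0]/29
  w_=np.clip(prof-100,0,None)*(u>-.012);print(az,prof.max().round(),"off",((w_*u).sum()/w_.sum()).round(4));
  if az==143: print(prof.round().astype(int),u.round(4))
E
```

```text
(array([ 0.53289377, -0.18276741,  0.03605467]), np.float64(0.004334316203769492)) (array([ 0.46813138, -0.26137728,  0.04289663]), np.float64(0.0028679034719528355))
top mid [[ 0.49957331 -0.22093986  0.045     ]] -37.59054062798161
141 217.0 off 0.0031
142 218.0 off 0.0031
143 219.0 off 0.0031
[166 151 128 101  79  67  62  60  61  64  69  73  76  84 102 133 169 199
 216 219 209 184 148 115  94  82  77] [-0.025  -0.0235 -0.022  -0.0205 -0.019  -0.0175 -0.016  -0.0145 -0.013
 -0.0115 -0.01   -0.0085 -0.007  -0.0055 -0.004  -0.0025 -0.001   0.0005
  0.002   0.0035  0.005   0.0065  0.008   0.0095  0.011   0.0125  0.014 ]
144 219.0 off 0.0031
145 219.0 off 0.0031
```

```bash
sed -i 's/,3+1);w/,4);w/' plan.py; python3 - <<'E'
from plan import *
h=np.array([.497,-.219,0])
go([(h+[0,0,.15],Rdown(-37),24,35,5.5,0),(h+[0,0,.045],Rdown(-37),24,30,5,0),(h+[0,0,.026],Rdown(-37),24,7,5,1)],resync=True)
E
```

```text
[[-0.0577,0.0263,0.0221,0.0,0.0,0.0092,24],[-0.1153,0.0526,0.0443,0.0,0.0,0.0184,24],[-0.173,0.0789,0.0664,0.0,0.0001,0.0276,24],[-0.2306,0.1052,0.0886,0.0,0.0001,0.0368,24],[-0.2883,0.1315,0.1107,0.0,0.0001,0.046,24]]
[[-0.0478,0.0417,0.0222,-0.0001,0.0,0.0091,24],[-0.0956,0.0833,0.0443,-0.0001,0.0001,0.0183,24],[-0.1433,0.125,0.0664,-0.0001,0.0001,0.0275,24],[-0.1911,0.1666,0.0885,-0.0001,0.0001,0.0367,24],[-0.1911,0.1667,0.141,-0.0001,0.0001,0.0367,24]]
[[0.0,-0.0001,0.0525,0.0,0.0,0.0,24],[0.0,-0.0001,0.105,0.0,0.0,0.0,24],[0.0,-0.0001,0.1575,0.0,0.0,0.0,24],[0.0,-0.0001,0.1702,0.0,0.0,0.0,24],[0.0,-0.0001,0.1828,0.0,0.0,0.0,24]]
[[0.0,0.0,0.0127,0.0,0.0,0.0,24],[0.0,0.0,0.0127,0.0,0.0,0.0,24]]
end [ 0.497 -0.219  0.026] 17
```

Emit:
send_rows --pt "-0.0575 0.0265 0.022 0 0 0.009 24" --pt "-0.1155 0.0525 0.0445 0 0 0.0185 24" --pt "-0.173 0.079 0.0665 0 0 0.0275 24" --pt "-0.2305 0.105 0.0885 0 0 0.037 24" --pt "-0.2885 0.1315 0.1105 0 0 0.046 24"

```text
t: 2.38
eef_pos: [0.461, -0.0927, 0.1942]
orientation: [0.835, 0.55, 0.001, -0.0]
contact_force: [0.1, -0.0, 0.0]
opening: 0.283
```

Emit:
send_rows --pt "-0.048 0.0415 0.022 0 0 0.009 24" --pt "-0.0955 0.0835 0.0445 0 0 0.0185 24" --pt "-0.1435 0.125 0.0665 0 0 0.0275 24" --pt "-0.191 0.1665 0.0885 0 0 0.0365 24" --pt "-0.191 0.1665 0.0885 0 0 0.0365 24"

```text
t: 2.8
eef_pos: [0.4986, -0.2193, 0.1482]
orientation: [0.894, 0.447, -0.003, 0.002]
contact_force: [-1.7, -0.6, 0.4]
opening: 0.28
```

```bash
python3 - <<'E'
from plan import *
st()
h=np.array([.497,-.219,0])
go([(h+[0,0,.045],Rdown(-37),24,30,5,0),(h+[0,0,.026],Rdown(-37),24,7,5,1)],resync=True)
f=snap("side",3);crop(f,240,120,400,240,5,"side3.png")
E
```

```text
t 2.8 p [ 0.4986 -0.2193  0.1482] z [-0.004 -0.006 -1.   ] y [ 0.8   -0.6    0.001] F [-1.7 -0.6  0.4] T [-0.05  0.05  0.04] op 23.9 q [-0.38  0.37  0.85  1.96 -0.33  0.96 -0.01]
[[0.0,-0.0008,0.0516,0.0,0.0003,0.0001,24],[0.0,-0.0015,0.1032,0.0001,0.0006,0.0002,24],[0.0,-0.0023,0.1548,0.0001,0.0009,0.0003,24],[0.0001,-0.003,0.2064,0.0001,0.0011,0.0004,24],[0.0002,-0.003,0.219,0.0001,0.0011,0.0004,24]]
[[0.0,0.0,0.0127,0.0,0.0,0.0,24],[0.0,0.0,0.0254,0.0,0.0,0.0,24],[0.0,0.0,0.0254,0.0,0.0,0.0,24]]
end [ 0.497 -0.219  0.026] 8
```

View pics/side3.png

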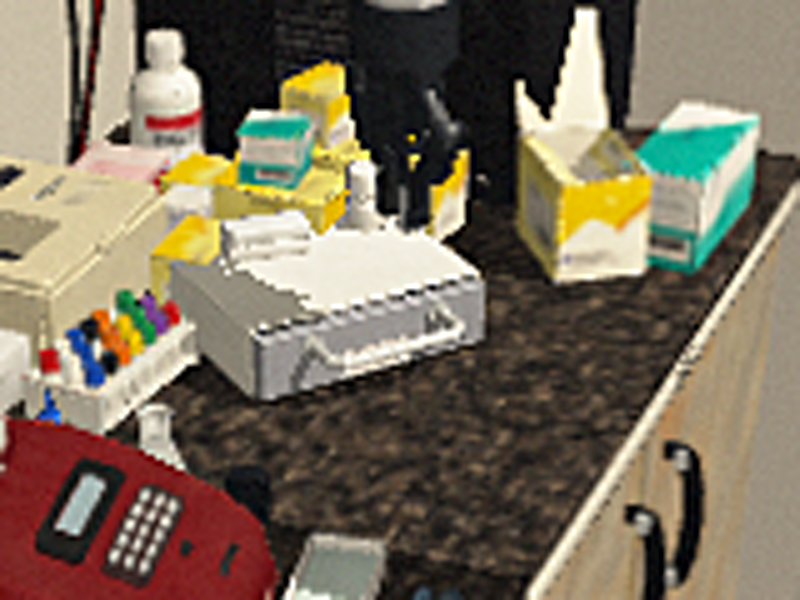

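The side crop shows the handle clear under the gripper, at (400,345). I'll descend in two stages.

Emit:
send_rows --pt "0 0 0.05 0 0 0 24" --pt "0 0 0.1 0 0 0 24" --pt "0 0 0.12 0 0 0 24" --pt "0 0 0.12 0 0 0 24"

```text
t: 3.18
eef_pos: [0.4973, -0.2105, 0.0879]
orientation: [0.892, 0.452, -0.002, -0.003]
contact_force: [0.8, -0.2, -0.3]
opening: 0.282
```

```bash
python3 - <<'E'
from plan import *
st()
h=np.array([.497,-.219,0])
go([(h+[0,0,.026],Rdown(-37),24,10,5,1)],resync=True)
f=snap("side",4);crop(f,240,120,400,240,5,"side4.png")
E
```

```text
t 3.18 p [ 0.4973 -0.2105  0.0879] z [-0.006  0.003 -1.   ] y [ 0.806 -0.591 -0.006] F [ 0.8 -0.2 -0.3] T [-0.    0.05 -0.06] op 24.1 q [-0.32  0.46  0.77  2.   -0.43  0.85  0.06]
[[-0.002,0.0015,0.0177,-0.0001,0.0,0.0003,24],[-0.004,0.003,0.0354,-0.0003,0.0001,0.0006,24],[-0.006,0.0045,0.053,-0.0004,0.0001,0.0009,24],[-0.008,0.006,0.0707,-0.0006,0.0001,0.0012,24],[-0.01,0.0075,0.0884,-0.0007,0.0001,0.0015,24]]
[[-0.0019,0.0014,0.0177,-0.0002,0.0001,0.0003,24],[-0.0039,0.0028,0.0354,-0.0003,0.0001,0.0006,24],[-0.0039,0.0028,0.0354,-0.0003,0.0001,0.0006,24]]
end [ 0.497 -0.219  0.026] 8
```

View pics/side4.png

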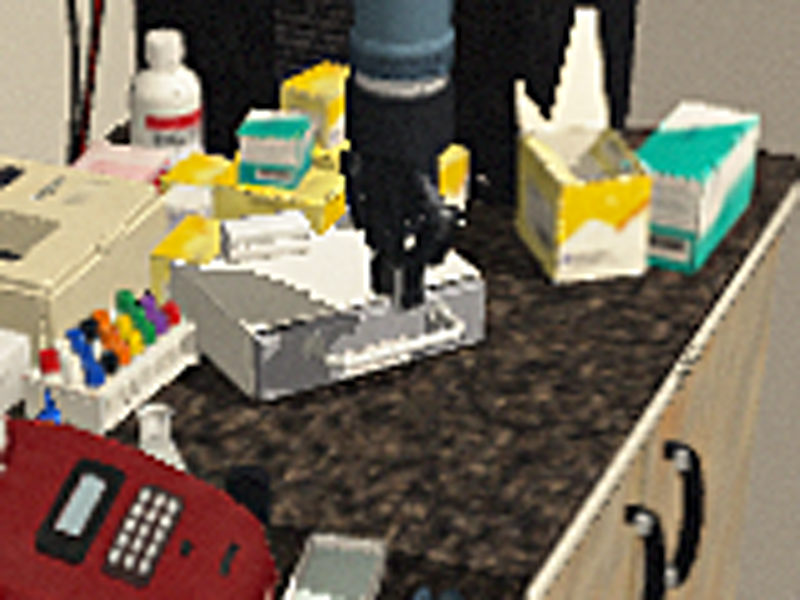

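Emit:
send_rows --pt "0 0 0 0 0 0 24" --pt "0 0 0 0 0 0 24"

```text
t: 3.4
eef_pos: [0.5006, -0.2136, 0.0921]
orientation: [0.893, 0.451, 0.001, 0.001]
contact_force: [0.6, -0.7, -0.3]
opening: 0.283
```

```bash
python3 - <<'E'
from plan import *
st()
h=np.array([.497,-.219,0])
go([(h+[0,0,.06],Rdown(-37),24,10,5,2)],resync=True)
E
```

```text
t 3.4 p [ 0.5006 -0.2136  0.0921] z [ 0.003 -0.    -1.   ] y [ 0.805 -0.593  0.002] F [ 0.6 -0.7 -0.3] T [ 0.   -0.08 -0.03] op 24.2 q [-0.32  0.46  0.78  1.99 -0.43  0.85  0.06]
[[-0.0033,0.0001,0.016,0.0001,-0.0001,0.0004,24],[-0.0065,0.0002,0.032,0.0002,-0.0001,0.0008,24],[-0.0098,0.0004,0.0481,0.0003,-0.0002,0.0013,24],[-0.013,0.0005,0.0641,0.0004,-0.0002,0.0017,24],[-0.013,0.0005,0.0641,0.0004,-0.0002,0.0017,24]]
[[0.0,0.0,0.0,0.0,0.0,0.0,24]]
end [ 0.497 -0.219  0.06 ] 6
```

Emit:
send_rows --pt "-0.003 0 0.016 0 0 0.0005 24" --pt "-0.0065 0 0.032 0 0 0.001 24" --pt "-0.01 0.0005 0.048 0 0 0.0015 24" --pt "-0.013 0.0005 0.064 0 0 0.0015 24" --pt "-0.013 0.0005 0.064 0 0 0.0015 24"

```text
t: 3.82
eef_pos: [0.4934, -0.219, 0.0564]
orientation: [0.895, 0.446, -0.002, -0.001]
contact_force: [-0.2, 0.7, 0.4]
opening: 0.281
```

Emit:
send_rows --pt "0 0 0.014 0 0 0 24" --pt "0 0 0.028 0 0 0 24" --pt "0 0 0.042 0 0 0 24" --pt "0 0 0.056 0 0 0 24" --pt "0 0 0.066 0 0 0 24"

```text
t: 4.23
eef_pos: [0.4952, -0.2188, 0.0244]
orientation: [0.895, 0.446, -0.0, -0.0]
contact_force: [-0.9, 0.0, 0.2]
opening: 0.276
```

```bash
python3 - <<'E'
from plan import *
st()
h=np.array([.497,-.219,0])
f=snap("side",5);crop(f,240,120,400,240,5,"side5.png")
f=snap("top",5);crop(f,340,130,500,250,5,"top5.png")
E
```

```text
t 4.23 p [ 0.4952 -0.2188  0.0244] z [-0.001  0.    -1.   ] y [ 0.799 -0.601 -0.001] F [-0.9  0.   0.2] T [0.01 0.01 0.01] op 23.6 q [-0.23  0.57  0.69  2.02 -0.53  0.74  0.14]
```

View pics/side5.png

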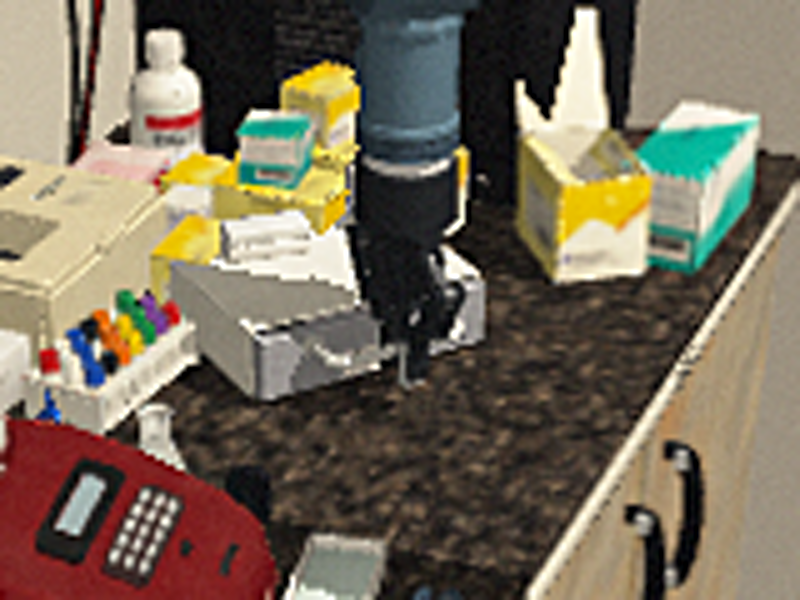

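The fingers straddle the rod at about (410,340) in the crop with no contact force. I'll close on the rod, then pull about 115 mm along tool -y.

Emit:
send_rows --pt "0 0 0 0 0 0 4" --pt "0 0 0 0 0 0 4" --pt "0 0 0 0 0 0 4" --pt "0 -0.01 0 0 0 0 4" --pt "0 -0.02 0 0 0 0 4"

```text
t: 4.75
eef_pos: [0.4875, -0.2133, 0.0256]
orientation: [0.895, 0.446, -0.0, 0.0]
contact_force: [-0.1, -0.9, -2.1]
opening: 0.095
```

Emit:
send_rows --pt "0 -0.02 0 0 0 0 4" --pt "0 -0.04 0 0 0 0 4" --pt "0 -0.06 0 0 0 0 4" --pt "0 -0.08 0 0 0 0 4" --pt "0 -0.1 0 0 0 0 4"

```text
t: 5.17
eef_pos: [0.446, -0.1829, 0.0256]
orientation: [0.895, 0.446, -0.0, 0.0]
contact_force: [-1.3, -3.9, -2.0]
opening: 0.09
```

Emit:
send_rows --pt "0 -0.02 0 0 0 0 4" --pt "0 -0.04 0 0 0 0 4" --pt "0 -0.06 0 0 0 0 4" --pt "0 -0.08 0 0 0 0 4" --pt "0 -0.1 0 0 0 0 4"

```text
t: 5.58
eef_pos: [0.4059, -0.1535, 0.0255]
orientation: [0.895, 0.446, -0.001, 0.0]
contact_force: [-2.3, -5.7, 0.0]
opening: 0.092
```

```bash
python3 - <<'E'
from plan import *
st()
f=snap("side",6);crop(f,240,120,400,240,5,"side6.png")
E
```

```text
t 5.58 p [ 0.4059 -0.1535  0.0255] z [-0.001 -0.001 -1.   ] y [ 0.798 -0.602 -0.   ] F [-2.3 -5.7  0. ] T [-1.16  0.61  0.15] op 7.8 q [-0.41  0.4   0.75  2.27 -0.46  0.63  0.05]
```

View pics/side6.png

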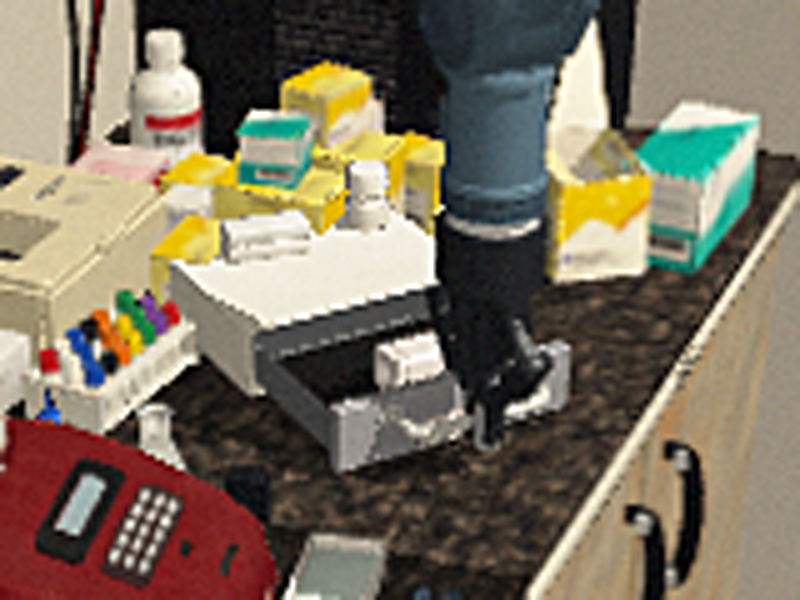

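The drawer is open about 112 mm, and the adapter shows as the pale block at (410,360) in the crop. I'll release, go up and look.

Emit:
send_rows --pt "0 0 0 0 0 0 24" --pt "0 0 0 0 0 0 24" --pt "0 0 -0.03 0 0 0 24" --pt "0 0 -0.08 0 0 0 24" --pt "0 0 -0.14 0 0 0 24"

```text
t: 6.05
eef_pos: [0.4067, -0.1515, 0.0953]
orientation: [0.895, 0.447, -0.002, -0.001]
contact_force: [0.2, 0.8, 0.7]
opening: 0.281
```

Emit:
send_rows --pt "0.02 0 -0.06 0 0 0 60" --pt "0.07 0 -0.12 0 0 0 60" --pt "0.13 0 -0.18 0 0 0 60" --pt "0.19 0 -0.2 0 0 0 60" --pt "0.25 0 -0.2 0 0 0 60"

```text
t: 6.47
eef_pos: [0.4869, -0.0502, 0.1998]
orientation: [0.895, 0.447, 0.005, -0.0]
contact_force: [1.0, -0.1, -0.2]
opening: 0.702
```

```bash
python3 - <<'E'
from plan import *
st()
f=snap("side",7);crop(f,240,120,400,240,5,"side7.png")
f=snap("top",7);crop(f,340,130,500,250,5,"top7.png")
E
```

```text
t 6.47 p [ 0.4869 -0.0502  0.1998] z [ 0.009  0.005 -1.   ] y [ 0.799 -0.601  0.004] F [ 1.  -0.1 -0.2] T [-0.04  0.02 -0.02] op 59.9 q [-0.81  0.13  0.9   2.05 -0.13  1.01 -0.49]
```

View pics/side7.png

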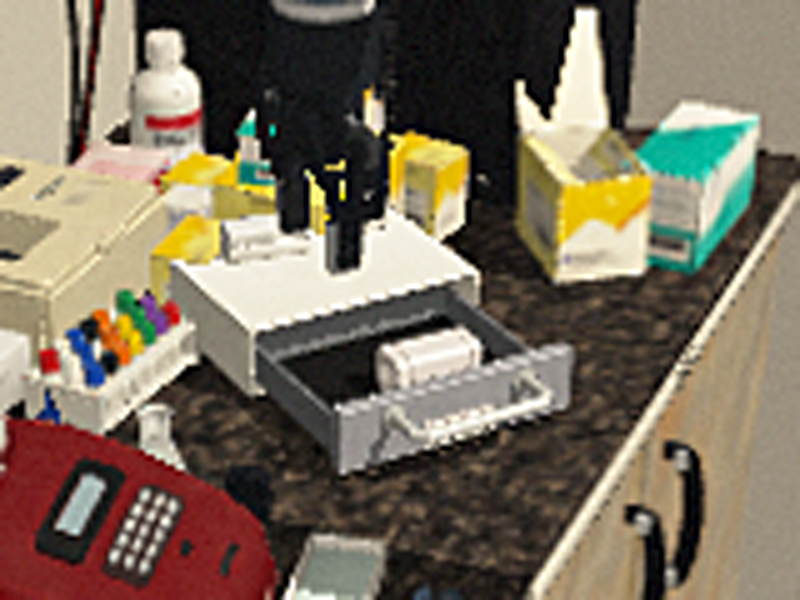

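View pics/top7.png

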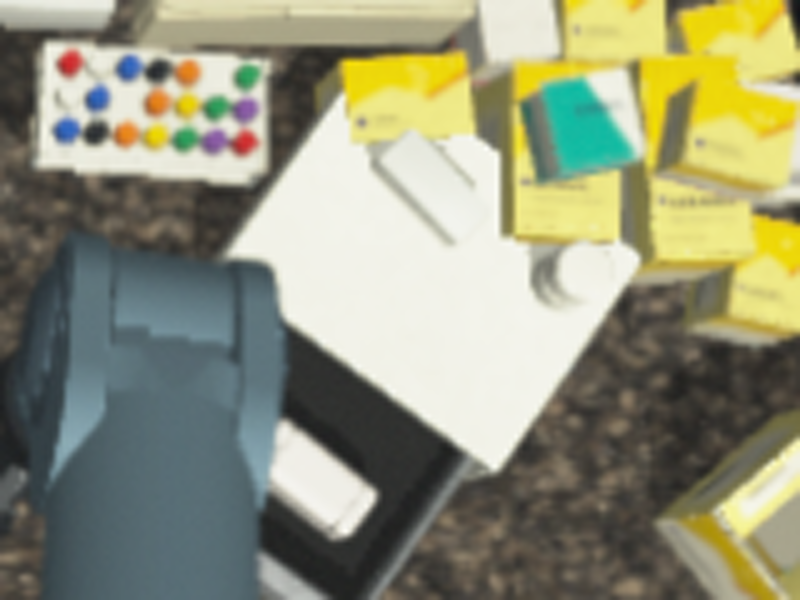

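Both ends of the adapter look alike. It lies along the drawer's width near top-crop (330,480), partly hidden by the arm. I'll move clear and fit the arm's kinematics from the logged joint and pose pairs, to plan the flips.

Emit:
send_rows --pt "0.04 -0.07 -0.03 0 0 0 60" --pt "0.08 -0.14 -0.06 0 0 0 60" --pt "0.12 -0.21 -0.1 0 0 0 60" --pt "0.14 -0.28 -0.1 0 0 0 60" --pt "0.14 -0.28 -0.1 0 0 0 60"

```text
t: 6.98
eef_pos: [0.4093, 0.0951, 0.2464]
orientation: [0.892, 0.452, 0.001, -0.003]
contact_force: [-0.4, 1.2, -0.8]
opening: 0.703
```

```bash
cat >> plan.py <<'E'
_st=st
def st():
    s,R=_st();open("log.txt","a").write(json.dumps([list(s["q"]),list(s["eef_pos"]),R.tolist()])+"\n");return s,R
E
python3 - <<'E'
from plan import *
st()
f=snap("side",8);crop(f,300,170,365,220,12,"side8.png")
f=snap("top",8);crop(f,370,170,450,230,10,"top8.png")
E
cat > fit.py <<'E'
from plan import *
from scipy.optimize import least_squares
import itertools
def yfr(y):
    y=np.array(y);y/=np.linalg.norm(y);return y
def mk(q,p,z,y):
    z=yfr(z);y=np.array(y)-np.dot(y,z)*z;y=yfr(y);return np.array(q),np.array(p),np.c_[np.cross(y,z),y,z]
D=[mk([-1.3278015,.38386726,.04380172,1.59959717,-.01792398,1.16116987,-.04990548],[.21691716,.61173178,.22985505],Rt.from_quat([.169527441,.985524577,-.00131391208,-.000170292245]).as_matrix()[:,2],Rt.from_quat([.169527441,.985524577,-.00131391208,-.000170292245]).as_matrix()[:,1]),
mk([-.99,-.1,.39,2.08,.04,1.16,-.45],[.38,.199,.2605],[-.001,0,-1],[.985,.17,-.001]),
mk([-.83,-.14,.55,2.12,.08,1.14,-.43],[.4119,.0572,.2497],[0,0,-1],[.993,-.118,0]),
mk([-.38,.37,.85,1.96,-.33,.96,-.01],[.4986,-.2193,.1482],[-.004,-.006,-1],[.8,-.6,.001]),
mk([-.32,.46,.77,2.,-.43,.85,.06],[.4973,-.2105,.0879],[-.006,.003,-1],[.806,-.591,-.006]),
mk([-.32,.46,.78,1.99,-.43,.85,.06],[.5006,-.2136,.0921],[.003,0,-1],[.805,-.593,.002]),
mk([-.23,.57,.69,2.02,-.53,.74,.14],[.4952,-.2188,.0244],[-.001,0,-1],[.799,-.601,-.001]),
mk([-.41,.4,.75,2.27,-.46,.63,.05],[.4059,-.1535,.0255],[-.001,-.001,-1],[.798,-.602,0]),
mk([-.81,.13,.9,2.05,-.13,1.01,-.49],[.4869,-.0502,.1998],[.009,.005,-1],[.799,-.601,.004])]
for l in open("log.txt"):
    q,p,R=json.loads(l);D.append((np.array(q),np.array(p),np.array(R)))
Rx=lambda a:Rt.from_euler("x",a).as_matrix()
def fk(q,par,sg):
    # home: all along +z up; offsets (x,z) before each joint
    R=np.eye(3);p=np.zeros(3);ax="zyzyzyz"
    for i in range(7):
        p=p+R@np.array([par[2*i],0,par[2*i+1]]);R=R@Rt.from_euler(ax[i],sg[i]*q[i]).as_matrix()
    p=p+R@np.array([par[14],0,par[15]])
    return p,R@Rt.from_euler("z",par[16]).as_matrix()
def res(par,sg,D,free):
    r=[]
    for q,p,R in D:
        P,Q=fk(q,par,sg);r+=list((P-p)*5);r+=list((Q-R).ravel()*.7)
    return np.array(r+list(.02*(par[:16]-P0[:16])))
P0=np.array([0,0,0,.3,0,.2,0,.2,0,.2,0,.2,0,.0,0,.25,0])
if __name__=="__main__":
    out=[]
    for sg in itertools.product([1,-1],repeat=7):
        best=min(sum(np.sum((fk(q,np.r_[np.zeros(16),o],sg)[1]-R)**2) for q,p,R in D) for o in (0,1.57,3.14,-1.57));out.append((best,sg))
    out.sort();print(out[:4])
    for b,sg in out[:2]:
        for o in (0,1.57,3.14,-1.57):
            p0=P0.copy();p0[16]=o
            S=least_squares(res,p0,args=(sg,D,None))
            e=[np.linalg.norm(fk(q,S.x,sg)[0]-p) for q,p,R in D]
            print(sg,o,S.cost,S.x.round(3),np.round(e,4))
E
python3 fit.py
```

```text
t 6.98 p [0.4093 0.0951 0.2464] z [-0.001  0.006 -1.   ] y [ 0.806 -0.591 -0.004] F [-0.4  1.2 -0.8] T [ 0.02 -0.04 -0.02] op 60.0 q [-1.06 -0.15  0.69  2.13  0.1   1.13 -1.05]Traceback (most recent call last):
  File "fit.py", line 10, in <module>
    mk([-.83,-.14,.55,2.12,.08,1.14,-.43],[.4119,.0572,.2497],[0,0,-1],[.993,-.118,0]),
    ~~^^^^^^^^^^^^^^^^^^^^^^^^^^^^^^^^^^^^^^^^^^^^^^^^^^^^^^^^^^^^^^^^^^^^^^^^^^^^^^^^
  File "fit.py", line 7, in mk
    z=yfr(z);y=np.array(y)-np.dot(y,z)*z;y=yfr(y);return np.array(q),np.array(p),np.c_[np.cross(y,z),y,z]
  File "fit.py", line 5, in yfr
    y=np.array(y);y/=np.linalg.norm(y);return y
                  ^^^^^^^^^^^^^^^^^^^^
numpy._core._exceptions._UFuncOutputCastingError: Cannot cast ufunc 'divide' output from dtype('float64') to dtype('int64') with casting rule 'same_kind'
```

View pics/side8.png

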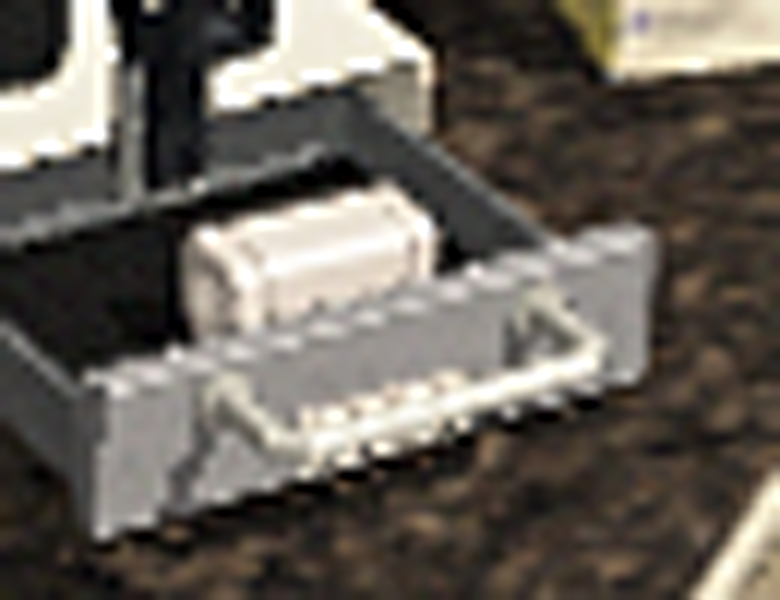

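View pics/top8.png

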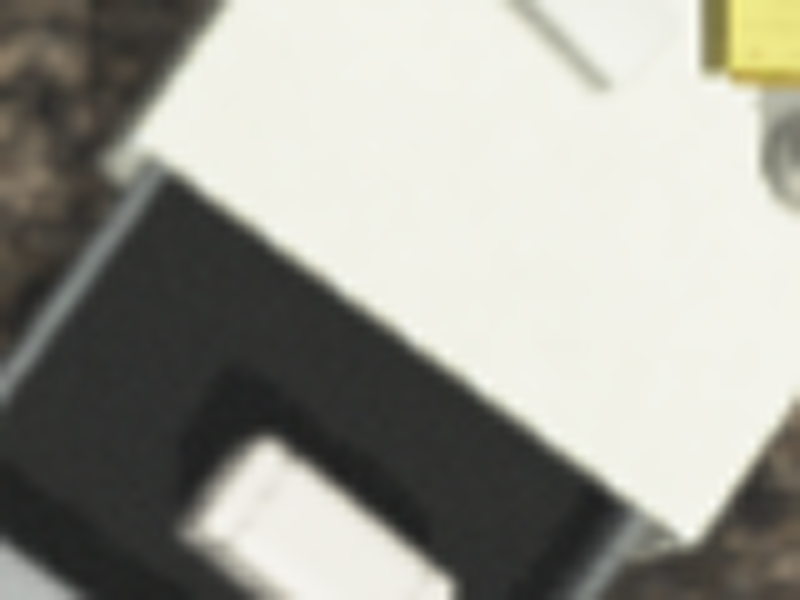

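The adapter is clear in both views, centred at about side px (326,190) and top px (403,225). I'll mask it and fix the fit script.

```bash
sed -i 's/y=np.array(y);y\/=/y=np.array(y,float);y=y\//' fit.py; python3 fit.py; python3 - <<'E'
from plan import *
t=load("top8");crop(t,360,190,440,250,10,"top8b.png")
g=cv2.cvtColor(t["color"],cv2.COLOR_BGR2GRAY)
m=np.zeros_like(g);m[208:246,380:424]=(g[208:246,380:424]>150)
n,l,stt,ce=cv2.connectedComponentsWithStats(m)
for i in range(1,n):
    if stt[i,4]<60: continue
    pts=np.argwhere(l==i)[:,::-1].astype(np.float32)
    r=cv2.minAreaRect(pts);bx=cv2.boxPoints(r);print(stt[i],ce[i],r)
    for z in(.05,):
        W=plane(t,bx,z);print(W.round(4).tolist(),W.mean(0),np.linalg.norm(W[1]-W[0]),np.linalg.norm(W[2]-W[1]))
        for e in (W[1]-W[0],W[2]-W[1]): print(np.degrees(np.arctan2(e[1],e[0])))
C=cloud(t);print(C[222:230,398:410,2].round(3))
E
```

```text
[(np.float64(0.0010510762355668544), (-1, 1, -1, 1, -1, 1, -1)), (np.float64(0.0029755707579340383), (-1, -1, -1, -1, -1, -1, -1)), (np.float64(7.256640761394267), (-1, 1, -1, -1, 1, -1, -1)), (np.float64(7.285762636955202), (-1, -1, -1, 1, 1, 1, -1))]
(-1, 1, -1, 1, -1, 1, -1) 0 0.004687076942802816 [ 0.039 -0.21  -0.035  0.09  -0.011  0.262  0.003  0.262  0.068  0.26
 -0.039  0.26  -0.016 -0.172  0.002  0.078  1.573] [0.0049 0.0055 0.0103 0.0065 0.0042 0.0021 0.0014 0.0062 0.0089 0.0032]
(-1, 1, -1, 1, -1, 1, -1) 1.57 0.0046870769428015505 [ 0.039 -0.21  -0.035  0.09  -0.011  0.262  0.003  0.262  0.068  0.26
 -0.039  0.26  -0.016 -0.172  0.002  0.078  1.573] [0.0049 0.0055 0.0103 0.0065 0.0042 0.0021 0.0014 0.0062 0.0089 0.0032]
(-1, 1, -1, 1, -1, 1, -1) 3.14 0.004687076942804976 [ 0.039 -0.21  -0.035  0.09  -0.011  0.262  0.003  0.262  0.068  0.26
 -0.039  0.26  -0.016 -0.172  0.002  0.078  1.573] [0.0049 0.0055 0.0103 0.0065 0.0042 0.0021 0.0014 0.0062 0.0089 0.0032]
(-1, 1, -1, 1, -1, 1, -1) -1.57 0.0046870769428019685 [ 3.90e-02 -2.10e-01 -3.50e-02  9.00e-02 -1.10e-02  2.62e-01
[... 1815 characters left out ...]
7900391  0.05      ] 0.0216008762633291 0.061486158231570096
-36.88588057731901
-126.14052546182756
[[0.052 0.051 0.052 0.047 0.048 0.053 0.045 0.044 0.047 0.051 0.017 0.014]
 [0.043 0.05  0.052 0.054 0.048 0.046 0.051 0.046 0.05  0.051 0.049 0.047]
 [0.044 0.044 0.049 0.05  0.044 0.051 0.052 0.047 0.05  0.051 0.047 0.049]
 [0.046 0.054 0.052 0.052 0.048 0.049 0.05  0.049 0.049 1.448 0.05  0.045]
 [0.045 0.051 0.046 0.047 0.056 0.051 0.047 0.046 0.052 0.046 0.046 0.047]
 [0.047 0.05  0.049 0.052 0.05  0.05  0.045 0.05  0.052 0.049 0.05  0.05 ]
 [0.049 0.048 0.047 0.052 0.046 0.049 0.049 0.051 0.048 0.047 0.052 0.053]
 [0.051 0.048 0.045 0.045 0.052 0.043 0.047 0.05  0.049 0.049 0.049 0.046]]
```

View pics/top8b.png

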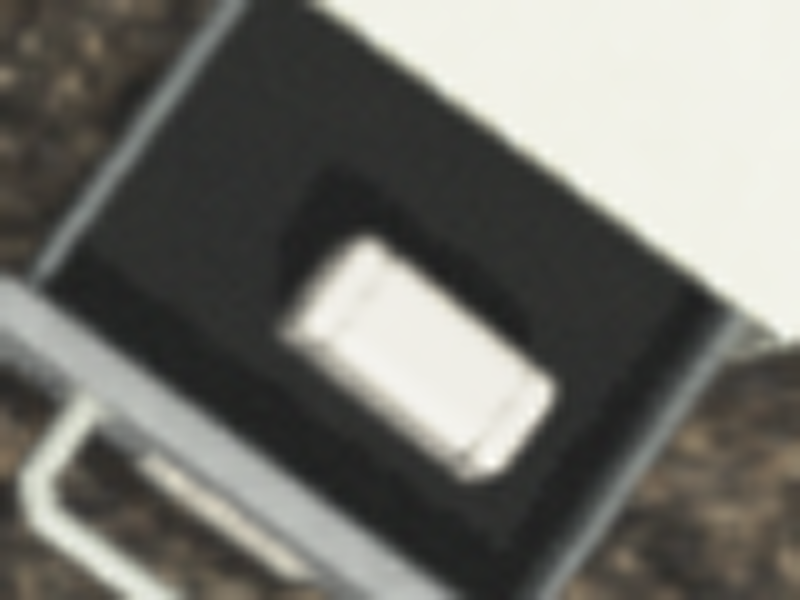

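The adapter's top face is at z≈0.049 and measures 36×73 mm, matching the text. Its centre is (0.4745, -0.225), 45 mm behind the front's inside, with its width axis at azimuth -39°. I'll plan the grasp and refit the kinematics with fewer parameters.

```bash
python3 - <<'E'
from plan import *
h=np.array([.4745,-.2250,0])
go([(h+[0,0,.15],Rdown(-39),46,28,5,2),(h+[0,0,.07],Rdown(-39),46,16,5,2)],resync=True)
import fit
from fit import *
sg=(-1,1,-1,1,-1,1,-1)
def full(v): # H,L1,xe,L2,xw,L3,xt
    H,L1,xe,L2,xw,L3,xs=v
    return np.array([0,0,xs,H,0,0,xe,L1,-xe if 0 else xw,0,0,L2,0,0,0,L3,np.pi/2])
r=lambda v:np.concatenate([(fk(q,full(v),sg)[0]-p) for q,p,R in D])
for x0 in ([.3,.4,0,.4,0,.25,0],[.2,.3,0,.3,0,.3,0]):
    S=least_squares(r,x0);print(S.x.round(4),S.cost,np.abs(S.fun).max())
E
```

```text
[[-0.0357,0.0396,0.0159,0.0,0.0,0.0005,46],[-0.0715,0.0793,0.0317,0.0,0.0,0.0011,46],[-0.1072,0.1189,0.0476,0.0,0.0,0.0016,46],[-0.143,0.1585,0.0634,-0.0001,0.0,0.0022,46],[-0.1787,0.1982,0.0793,-0.0001,0.0,0.0027,46]]
[[-0.0351,0.0402,0.0159,0.0,-0.0001,0.0005,46],[-0.0702,0.0804,0.0318,0.0,-0.0001,0.0011,46],[-0.1052,0.1207,0.0476,0.0,-0.0001,0.0016,46],[-0.1403,0.1609,0.0635,0.0,-0.0001,0.0021,46],[-0.1754,0.2011,0.0794,0.0,-0.0001,0.0027,46]]
[[-0.0344,0.0408,0.0159,-0.0001,0.0,0.0005,46],[-0.0687,0.0816,0.0318,-0.0001,0.0,0.0011,46],[-0.0687,0.0816,0.0318,-0.0001,0.0,0.0011,46],[-0.0687,0.0816,0.0318,-0.0001,0.0,0.0011,46],[-0.0687,0.0816,0.0638,-0.0001,0.0,0.0011,46]]
[[0.0,0.0,0.032,0.0,0.0,0.0,46],[0.0,0.0,0.064,0.0,0.0,0.0,46],[0.0,0.0,0.096,0.0,0.0,0.0,46],[0.0,0.0,0.128,0.0,0.0,0.0,46],[0.0,0.0,0.128,0.0,0.0,0.0,46]]
[[0.0,0.0,0.0,0.0,0.0,0.0,46]]
end [ 0.4745 -0.225   0.07  ] 21
[-0.1498  0.4927  0.0241  0.5285 -0.0107 -0.1366 -0.047 ] 0.0019991653493007895 0.037468869476265404
[-0.1498  0.4927  0.0241  0.5285 -0.0107 -0.1366 -0.047 ] 0.0019991653493008268 0.037468869161468216
```

Emit:
send_rows --pt "-0.036 0.0395 0.016 0 0 0.0005 46" --pt "-0.0715 0.0795 0.0315 0 0 0.001 46" --pt "-0.107 0.119 0.0475 0 0 0.0015 46" --pt "-0.143 0.1585 0.0635 0 0 0.002 46" --pt "-0.1785 0.198 0.0795 0 0 0.0025 46"

```text
t: 7.5
eef_pos: [0.4383, -0.047, 0.2053]
orientation: [0.899, 0.438, -0.0, -0.0]
contact_force: [0.6, 0.9, -0.2]
opening: 0.536
```

Emit:
send_rows --pt "-0.035 0.04 0.016 0 0 0.0005 46" --pt "-0.07 0.0805 0.032 0 0 0.001 46" --pt "-0.105 0.1205 0.0475 0 0 0.0015 46" --pt "-0.1405 0.161 0.0635 0 0 0.002 46" --pt "-0.1755 0.201 0.0795 0 0 0.0025 46"

```text
t: 7.92
eef_pos: [0.4635, -0.1779, 0.1655]
orientation: [0.902, 0.431, -0.001, 0.001]
contact_force: [0.5, 0.5, 0.8]
opening: 0.539
```

Emit:
send_rows --pt "-0.0345 0.041 0.016 0 0 0.0005 46" --pt "-0.0685 0.0815 0.032 0 0 0.001 46" --pt "-0.0685 0.0815 0.032 0 0 0.001 46" --pt "-0.0685 0.0815 0.032 0 0 0.001 46"

```text
t: 8.25
eef_pos: [0.4724, -0.2311, 0.1495]
orientation: [0.905, 0.426, -0.002, 0.001]
contact_force: [-0.2, 0.2, -0.2]
opening: 0.54
```

```bash
python3 - <<'E'
from plan import *
st()
h=np.array([.4745,-.2250,0])
go([(h+[0,0,.07],Rdown(-39),46,16,5,1),(h+[0,0,.018],Rdown(-39),46,12,5,1)],resync=True)
E
```

```text
t 8.25 p [ 0.4724 -0.2311  0.1495] z [-0.002 -0.003 -1.   ] y [ 0.771 -0.637 -0.   ] F [-0.2  0.2 -0.2] T [-0.    0.05  0.02] op 46.1 q [-0.46  0.38  0.99  2.   -0.38  0.96  0.03]
[[0.0025,-0.0009,0.0318,0.0,0.0001,-0.0003,46],[0.005,-0.0018,0.0636,0.0,0.0002,-0.0006,46],[0.0076,-0.0027,0.0954,0.0,0.0004,-0.001,46],[0.0101,-0.0036,0.1272,0.0,0.0005,-0.0013,46],[0.0126,-0.0045,0.159,0.0,0.0006,-0.0016,46]]
[[0.0,0.0,0.0,0.0,0.0,0.0,46],[0.0,0.0,0.0208,0.0,0.0,0.0,46],[0.0,0.0,0.0416,0.0,0.0,0.0,46],[0.0,0.0,0.0624,0.0,0.0,0.0,46],[0.0,0.0,0.0832,0.0,0.0,0.0,46]]
[[0.0,0.0,0.0208,0.0,0.0,0.0,46],[0.0,0.0,0.0208,0.0,0.0,0.0,46]]
end [ 0.4745 -0.225   0.018 ] 12
```

Emit:
send_rows --pt "0.0025 -0.001 0.032 0 0 -0.0005 46" --pt "0.005 -0.002 0.0635 0 0 -0.0005 46" --pt "0.0075 -0.0025 0.0955 0 0 -0.001 46" --pt "0.0125 -0.0045 0.127 0 0 -0.0015 46" --pt "0.0125 -0.0045 0.127 0 0 -0.0015 46"

```text
t: 8.67
eef_pos: [0.4744, -0.218, 0.0841]
orientation: [0.901, 0.435, -0.002, -0.002]
contact_force: [0.6, 0.7, -0.4]
opening: 0.538
```

```bash
python3 - <<'E'
from plan import *
st()
h=np.array([.4745,-.2250,0])
go([(h+[0,0,.018],Rdown(-39),46,10,5,1)],resync=True)
E
```

```text
t 8.67 p [ 0.4744 -0.218   0.0841] z [-0.006  0.003 -1.   ] y [ 0.783 -0.622 -0.006] F [ 0.6  0.7 -0.4] T [ 0.07 -0.   -0.06] op 45.9 q [-0.39  0.48  0.89  2.05 -0.49  0.85  0.11]
[[-0.0015,0.0014,0.0189,-0.0001,0.0,0.0002,46],[-0.003,0.0027,0.0377,-0.0003,0.0001,0.0004,46],[-0.0046,0.0041,0.0566,-0.0004,0.0001,0.0006,46],[-0.0061,0.0055,0.0755,-0.0005,0.0001,0.0008,46],[-0.0076,0.0069,0.0943,-0.0007,0.0002,0.001,46]]
[[-0.0016,0.0013,0.0189,-0.0001,0.0,0.0002,46],[-0.0031,0.0026,0.0378,-0.0002,0.0,0.0004,46],[-0.0031,0.0026,0.0378,-0.0002,0.0,0.0004,46]]
end [ 0.4745 -0.225   0.018 ] 8
```

Emit:
send_rows --pt "0 0 0 0 0 0 46" --pt "0 0 0 0 0 0 46" --pt "0 0 0 0 0 0 46"

```text
t: 8.92
eef_pos: [0.4774, -0.2211, 0.0878]
orientation: [0.901, 0.434, 0.001, 0.001]
contact_force: [-0.5, -0.2, -0.2]
opening: 0.536
```

```bash
python3 - <<'E'
from plan import *
st()
h=np.array([.4745,-.2250,0])
go([(h+[0,0,.018],Rdown(-39),46,10,5,1)],resync=True)
E
```

```text
t 8.92 p [ 0.4774 -0.2211  0.0878] z [ 0.002 -0.001 -1.   ] y [ 0.782 -0.624  0.002] F [-0.5 -0.2 -0.2] T [0.   0.01 0.05] op 45.8 q [-0.39  0.47  0.89  2.04 -0.49  0.85  0.11]
[[-0.0014,0.0,0.0199,0.0,0.0,0.0002,46],[-0.0028,0.0,0.0399,0.0001,0.0,0.0003,46],[-0.0042,0.0,0.0598,0.0001,-0.0001,0.0005,46],[-0.0056,0.0,0.0798,0.0002,-0.0001,0.0006,46],[-0.007,0.0001,0.0997,0.0002,-0.0001,0.0008,46]]
[[-0.0014,0.0,0.0199,0.0001,0.0,0.0002,46],[-0.0028,0.0001,0.0399,0.0001,-0.0001,0.0003,46],[-0.0028,0.0001,0.0399,0.0001,-0.0001,0.0003,46]]
end [ 0.4745 -0.225   0.018 ] 8
```

Offsets are under 5 mm and within the jaw clearance, so I'll descend.

Emit:
send_rows --pt "-0.003 0 0.02 0 0 0 46" --pt "-0.006 0 0.04 0 0 0.0005 46" --pt "-0.01 0 0.06 0 0 0.001 46" --pt "-0.01 0 0.08 0 0 0.001 46" --pt "-0.01 0 0.1 0 0 0.001 46"

```text
t: 9.33
eef_pos: [0.4726, -0.2247, 0.0351]
orientation: [0.903, 0.43, -0.0, -0.0]
contact_force: [-0.1, -0.5, -0.0]
opening: 0.544
```

Emit:
send_rows --pt "0 0 0.02 0 0 0 46" --pt "0 0 0.035 0 0 0 46" --pt "0 0 0.035 0 0 0 46"

```text
t: 9.58
eef_pos: [0.4722, -0.2242, 0.0171]
orientation: [0.902, 0.431, -0.001, -0.001]
contact_force: [-1.0, 0.1, -0.1]
opening: 0.543
```

```bash
python3 - <<'E'
from plan import *
st()
f=snap("side",9);crop(f,270,130,370,220,7,"side9.png")
E
```

```text
t 9.58 p [ 0.4722 -0.2242  0.0171] z [-0.003  0.001 -1.   ] y [ 0.778 -0.629 -0.003] F [-1.   0.1 -0.1] T [-0.02  0.02 -0.05] op 46.4 q [-0.28  0.59  0.78  2.07 -0.62  0.73  0.21]
```

View pics/side9.png

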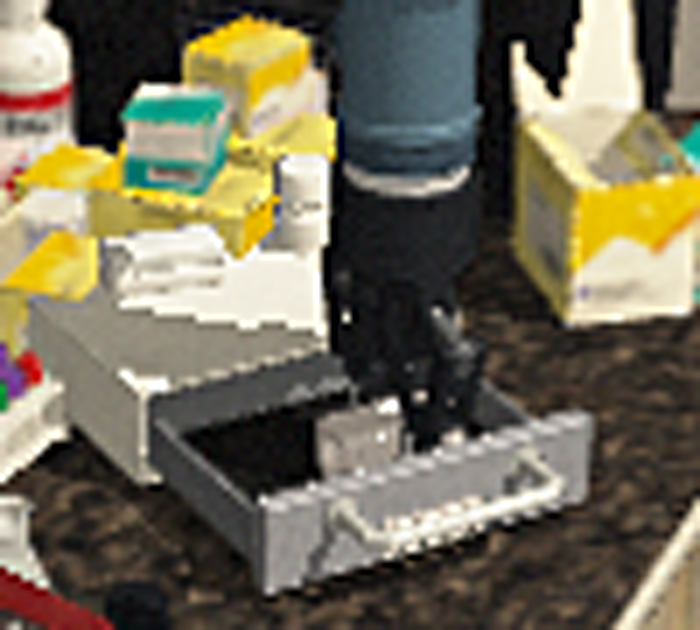

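The fingers straddle the adapter near its middle, at crop (400,430). I'll close and lift.

Emit:
send_rows --pt "0 0 0 0 0 0 25" --pt "0 0 0 0 0 0 25" --pt "0 0 0 0 0 0 25" --pt "0 0 0 0 0 0 25" --pt "0 0 -0.01 0 0 0 25"

```text
t: 10.05
eef_pos: [0.4726, -0.2241, 0.0236]
orientation: [0.902, 0.431, -0.001, -0.001]
contact_force: [-0.2, -0.3, -1.1]
opening: 0.389
```

Emit:
send_rows --pt "0 0 -0.04 0 0 0 25" --pt "0 0 -0.08 0 0 0 25" --pt "0 0 -0.13 0 0 0 25" --pt "0 0 -0.18 0 0 0 25" --pt "0 0 -0.23 0 0 0 25"

```text
t: 10.47
eef_pos: [0.4725, -0.2242, 0.1399]
orientation: [0.903, 0.431, -0.0, -0.001]
contact_force: [0.8, 0.6, -1.5]
opening: 0.39
```

Emit:
send_rows --pt "0 0 -0.05 0 0 0 25" --pt "0 0 -0.1 0 0 0 25" --pt "0 0 -0.16 0 0 0 25" --pt "0 0 -0.2 0 0 0 25" --pt "0 0 -0.2 0 0 0 25"

```text
t: 10.88
eef_pos: [0.4757, -0.2262, 0.2434]
orientation: [0.903, 0.431, 0.004, 0.002]
contact_force: [1.2, -1.2, -1.0]
opening: 0.39
```

```bash
python3 - <<'E'
from plan import *
st()
f=snap("side",10);crop(f,240,80,400,200,5,"side10.png")
f=snap("top",10);cv2.imwrite("pics/top10.png",f["color"])
E
cat > fit2.py <<'E'
from fit import *
sg=(-1,1,-1,1,-1,1,-1)
def fk2(q,v):
    H,L1,xe,L2,xw,L3,xs,o2,o4,xe2=v
    q=q.copy();q[1]+=o2;q[3]+=o4;q[5]-=o2+o4
    return fk(q,np.array([0,0,xs,H,0,0,xe,L1,xe2,0,0,L2,xw,0,0,L3,np.pi/2]),sg)
r=lambda v:np.concatenate([np.r_[(fk2(q,v)[0]-p)*10,(fk2(q,v)[1]-R).ravel()] for q,p,R in D])
def run():
    best=None
    for x0 in ([.3,.4,0,.4,0,.25,0,0,0,0],[.2,.3,0,.3,0,.3,0,0,0,0],[.3,.4,0,.4,0,.25,0,.3,-.6,0]):
        S=least_squares(lambda v:np.r_[r(v),.003*(v-np.array(x0))],x0)
        if best is None or S.cost<best.cost: best=S
    print(best.x.round(4),best.cost,[round(float(np.linalg.norm(fk2(q,best.x)[0]-p)),4) for q,p,R in D]);return best.x
if __name__=="__main__": run()
E
python3 fit2.py
```

```text
t 10.88 p [ 0.4757 -0.2262  0.2434] z [ 0.008 -0.001 -1.   ] y [ 0.777 -0.629  0.007] F [ 1.2 -1.2 -1. ] T [-0.05 -0.02  0.01] op 33.3 q [-0.6   0.22  1.1   1.92 -0.22  1.12 -0.1 ]
[ 0.4512  0.4907 -0.0153  0.4849 -0.0634  0.4927 -0.0434  0.0181 -0.0691
  0.0148] 0.15038484219046983 [0.0398, 0.0247, 0.0162, 0.0022, 0.0066, 0.0068, 0.0039, 0.0022, 0.0024, 0.0082, 0.0079, 0.0042, 0.0046, 0.0018, 0.0109]
```

View pics/side10.png

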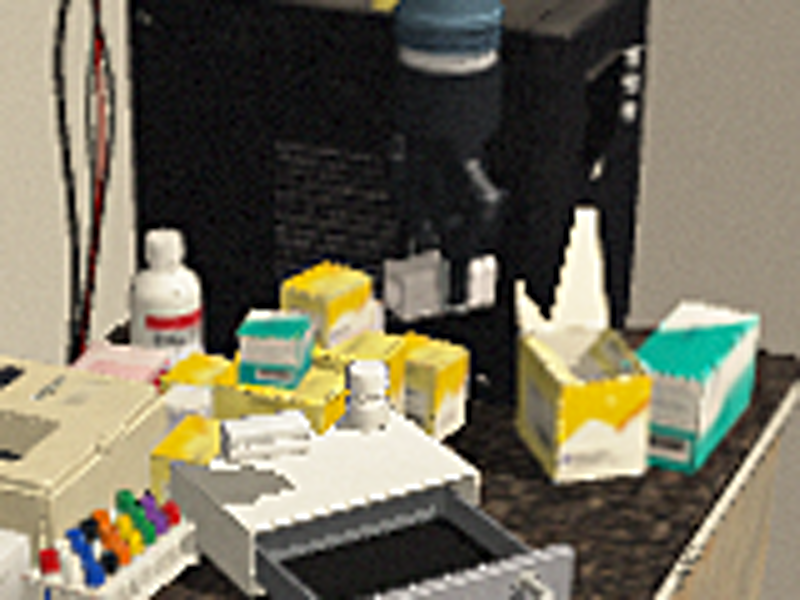

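View pics/top10.png

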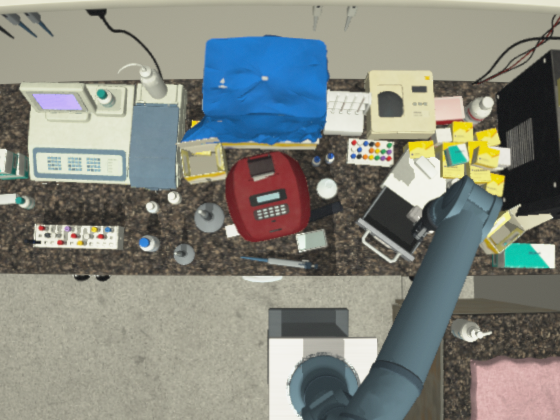

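The adapter is held and clear of the drawer: the opening reads 33 mm, and the side crop shows it at (440,285). I'll improve the kinematic model by allowing lateral link offsets.

```bash
cat > fit3.py <<'E'
from fit import *
sg=(-1,1,-1,1,-1,1,-1);ax="zyzyzyz"
def frames(q):
    R=np.eye(3);o=[R]
    for i in range(7): R=R@Rt.from_euler(ax[i],sg[i]*q[i]).as_matrix();o.append(R)
    return o
def fit3():
    # p = sum R_i d_i  linear; weight by precision
    A=[];b=[];n=len(D)
    for k,(q,p,R) in enumerate(D):
        F=frames(q);w=1 if (k==0 or k>=9) else .25
        A.append(np.hstack(F)*w);b.append(p*w)
    A=np.vstack(A);b=np.hstack(b);lam=.004
    M=np.vstack([A,lam*np.eye(24)]);pri=np.zeros((8,3));pri[:,2]=[.15,.15,.2,.2,.2,.2,.0,.2]
    x=np.linalg.lstsq(M,np.r_[b,lam*pri.ravel()],rcond=None)[0]
    e=(A@x-b).reshape(-1,3);return x.reshape(8,3),np.linalg.norm(e,axis=1)
def fkL(q,x):
    F=frames(q);return sum(F[i]@x[i] for i in range(8)),F[7]@Rt.from_euler("z",np.pi/2).as_matrix(),F
if __name__=="__main__":
    x,e=fit3();print(x.round(3));print(e.round(4))
E
python3 fit3.py; python3 -c "
from fit import *
from fit3 import *
print([np.abs(fkL(q,np.zeros((8,3)))[1]-R).max().round(4) for q,p,R in D])"
```

```text
[[-0.004  0.003  0.127]
 [-0.002 -0.014  0.127]
 [ 0.001 -0.014  0.245]
 [-0.001 -0.01   0.245]
 [-0.007 -0.01   0.252]
 [ 0.007  0.001  0.252]
 [-0.003  0.001  0.038]
 [-0.    -0.001  0.238]]
[0.0001 0.0006 0.0008 0.0007 0.0006 0.0007 0.0009 0.0007 0.0008 0.0002
 0.0002 0.0003 0.0001 0.0002 0.0003]
[np.float64(0.0), np.float64(0.0046), np.float64(0.0059), np.float64(0.0029), np.float64(0.0054), np.float64(0.007), np.float64(0.0042), np.float64(0.0116), np.float64(0.0049), np.float64(0.0), np.float64(0.0), np.float64(0.0), np.float64(0.0), np.float64(0.0), np.float64(0.0)]
```

The model is now sub-millimetre. Next I'll scan horizontal tool headings at the pin for feasible joint solutions with either end down.

```bash
cat > ik.py <<'E'
from fit3 import *
LO=np.array([-2.61,-.41,-1.48,0,-1.57,.05,-2.85])+.05;HI=np.array([2.61,2.15,1.57,2.5,4.71,1.97,2.85])-.05
X,_=fit3()
def ik(p,R,q0,reg=None,w=.02):
    q0=np.clip(q0,LO+1e-3,HI-1e-3)
    reg=q0 if reg is None else reg
    def f(q):
        P,Q,_=fkL(q,X);return np.r_[(P-p)*10,Rt.from_matrix(Q.T@R).as_rotvec()*3,w*(q-reg)]
    S=least_squares(f,q0,bounds=(LO,HI));P,Q,_=fkL(S.x,X)
    return S.x,np.linalg.norm(P-p),np.linalg.norm(Rt.from_matrix(Q.T@R).as_rotvec())
def Rh(phi,up): # tool z horizontal at azimuth phi, tool x up(+1)/down(-1)
    a=np.radians(phi);z=np.array([np.cos(a),np.sin(a),0]);x=np.array([0,0,float(up)]);return np.c_[x,np.cross(z,x),z]
def joints(q):
    F=frames(q);p=np.zeros(3);o=[]
    for i in range(8): p=p+F[i]@X[i];o.append(p.copy())
    return o
def tcp(c,R,off=np.array([0,0,-.016])): return np.array(c)-R@off
E
cat > scan.py <<'E'
from ik import *
rng=np.random.default_rng(0)
pin=np.array([.503,.339])
for phi in range(-90,100,15):
    for up in(1,-1):
        R=Rh(phi,up);best=[]
        for k in range(25):
            q,e,a=ik(tcp([*pin,.162],R),R,rng.uniform(LO,HI),reg=(LO+HI)/2,w=.005)
            if e<.004 and a<.03: best.append((np.sum(((q-(LO+HI)/2)/(HI-LO))**2),q))
        best.sort(key=lambda t:t[0])
        print(phi,up,len(best),[b[1].round(2).tolist() for b in best[:1]],[joints(b[1])[4].round(2).tolist() for b in best[:1]])
E
python3 scan.py
```

```text
-90 1 10 [[-1.36, 1.17, 0.73, 1.35, 0.45, 1.92, 2.47]] [[0.31, 0.52, 0.31]]
-90 -1 14 [[-1.36, 1.17, 0.73, 1.35, 0.45, 1.92, -0.67]] [[0.31, 0.52, 0.31]]
-75 1 15 [[-1.17, 0.96, 0.25, 1.48, 0.85, 1.92, 2.23]] [[0.31, 0.48, 0.36]]
-75 -1 24 [[-1.17, 0.96, 0.24, 1.48, 0.85, 1.92, -0.91]] [[0.31, 0.48, 0.35]]
-60 1 15 [[-1.0, 0.87, -0.08, 1.63, 1.16, 1.92, 2.12]] [[0.3, 0.43, 0.37]]
-60 -1 17 [[-1.0, 0.87, -0.08, 1.63, 1.16, 1.92, -1.02]] [[0.3, 0.43, 0.37]]
-45 1 15 [[-0.87, 0.82, -0.29, 1.79, 1.43, 1.9, 2.07]] [[0.29, 0.39, 0.38]]
-45 -1 13 [[-0.91, 0.81, -0.25, 1.79, 1.41, 1.87, -1.07]] [[0.29, 0.39, 0.38]]
-30 1 12 [[-0.93, 0.74, -0.23, 1.97, 1.59, 1.73, 2.02]] [[0.25, 0.36, 0.39]]
-30 -1 15 [[-0.83, 0.76, -0.34, 1.96, 1.64, 1.8, -1.12]] [[0.27, 0.35, 0.39]]
-15 1 17 [[-0.98, 0.67, -0.16, 2.13, 1.8, 1.59, 1.93]] [[0.23, 0.32, 0.4]]
-15 -1 18 [[-0.72, 0.72, -0.44, 2.11, 1.91, 1.74, -1.15]] [[0.26, 0.3, 0.39]]
0 1 12 [[-1.01, 0.62, -0.06, 2.27, 2.08, 1.48, 1.81]] [[0.21, 0.28, 0.41]]
0 -1 21 [[-0.56, 0.7, -0.53, 2.25, 2.22, 1.69, -1.16]] [[0.27, 0.24, 0.4]]
15 1 12 [[-1.0, 0.59, 0.05,
[... 169 characters left out ...]
 1.52]] [[0.23, 0.2, 0.41]]
30 -1 19 [[-0.12, 0.7, -0.66, 2.39, 3.02, 1.46, -1.15]] [[0.3, 0.1, 0.39]]
45 1 11 [[-0.8, 0.6, 0.23, 2.43, 3.32, 1.47, 1.42]] [[0.27, 0.16, 0.41]]
45 -1 16 [[0.07, 0.71, -0.65, 2.38, 3.46, 1.28, -1.24]] [[0.32, 0.04, 0.39]]
60 1 9 [[-0.66, 0.63, 0.27, 2.35, 3.74, 1.51, 1.34]] [[0.31, 0.13, 0.41]]
60 -1 14 [[0.0, 0.65, -0.41, 2.31, 3.87, 1.24, -1.53]] [[0.34, 0.03, 0.4]]
75 1 16 [[-0.58, 0.67, 0.32, 2.23, 4.1, 1.59, 1.24]] [[0.35, 0.11, 0.4]]
75 -1 17 [[-0.19, 0.65, -0.1, 2.21, 4.21, 1.38, -1.79]] [[0.37, 0.05, 0.4]]
90 1 23 [[-0.57, 0.74, 0.39, 2.08, 4.36, 1.71, 1.16]] [[0.4, 0.11, 0.39]]
90 -1 16 [[-0.38, 0.71, 0.17, 2.07, 4.44, 1.58, -1.96]] [[0.41, 0.07, 0.4]]
```

Heading φ≈10° suits: the hand comes from the robot side, clear of the red device and the small stand, and both ends-down variants fit within the q7 range. I'll simulate a path from the present pose.

```bash
cat > sim.py <<'E'
from ik import *
def simulate(wps,q,verbose=True):
    p,R,_=fkL(q,X);tot=0;worst=0
    for P,Q,v,a in wps:
        P=np.array(P);rv=Rt.from_matrix(R.T@Q).as_rotvec();n=max(1,int(np.ceil(max(np.linalg.norm(P-p)*1000/v,np.degrees(np.linalg.norm(rv))/a))))
        for k in range(1,n+1):
            q2,e,an=ik(p+(P-p)*k/n,R@Rt.from_rotvec(rv*k/n).as_matrix(),q,w=.02)
            worst=max(worst,np.abs(q2-q).max()*12);q=q2
            zs=[o[2] for o in joints(q)]
            if e>.003 or an>.02 or k==n: print(k,n,"q",q.round(2),"err",round(e,4),round(an,3),"maxdq/s",round(worst,2),"elbow",joints(q)[3].round(2),"wrist",joints(q)[5].round(2)); worst=0 if k==n else worst
        p,R=P,Q;tot+=n
    print("rows",tot);return q
E
python3 - <<'E'
from sim import *
s=json.loads(open("log.txt").read().strip().split("\n")[-1]);q=np.array(s[0])
D0=lambda az:Rdown(az)
R1=Rdown(0);R2=Rh(-90,-1);R3=Rh(-40,-1);R4=Rh(10,-1)
print(np.degrees(np.linalg.norm(Rt.from_matrix(R1.T@R2).as_rotvec())))
simulate([([.45,.02,.40],R1,25,5),([.45,.10,.40],R2,25,5),([.44,.22,.36],R3,25,5),(tcp([.503,.339,.26],R4),R4,25,5),(tcp([.503,.339,.162],R4),R4,10,5),(tcp([.503,.339,.27],R4),R4,25,5),(tcp([.48,.30,.30],Rh(10,1)),Rh(10,-1)@Rt.from_euler("z",90,degrees=True).as_matrix(),25,5),(tcp([.503,.339,.26],R4),Rh(10,1),25,5),(tcp([.503,.339,.162],R4),Rh(10,1),25,5)],q)
E
```

```text
89.99999999999999
12 12 q [-0.95 -0.2   0.71  1.84  0.13  1.46 -0.27] err 0.0 0.0 maxdq/s 0.83 elbow [-0.04 -0.1   0.73] wrist [0.45 0.02 0.68]
18 18 q [-1.4   0.48  0.77  1.88  0.89  1.92 -0.67] err 0.0 0.0 maxdq/s 1.32 elbow [0.07 0.21 0.69] wrist [0.45 0.38 0.4 ]
10 10 q [-1.68  0.25  0.58  2.2   1.3   1.63 -0.83] err 0.0 0.0 maxdq/s 0.59 elbow [0.02 0.12 0.73] wrist [0.23 0.4  0.36]
10 10 q [-1.5   0.39  0.55  2.4   2.25  1.16 -1.39] err 0.0 0.0 maxdq/s 1.68 elbow [0.04 0.18 0.71] wrist [0.25 0.29 0.26]
10 10 q [-1.43  0.68  0.46  2.37  2.24  1.26 -1.63] err 0.0 0.0 maxdq/s 0.36 elbow [0.07 0.3  0.64] wrist [0.25 0.29 0.16]
5 5 q [-1.5   0.35  0.55  2.4   2.25  1.15 -1.36] err 0.0 0.0 maxdq/s 0.79 elbow [0.04 0.16 0.72] wrist [0.25 0.29 0.27]
18 18 q [-0.79  0.18 -0.21  2.45  2.26  1.25 -2.72] err 0.0 0.0 maxdq/s 1.17 elbow [0.08 0.04 0.74] wrist [0.22 0.25 0.3 ]
9 19 q [ 0.28  0.98 -1.43  2.36  2.7   1.76 -2.8 ] err 0.0075 0.031 maxdq/s 5.52 elbow [ 0.38 -0.14  0.52] wrist [0.24 0.28 0.27]
10 19 q [ 0.27  1.08 -1.43  2.35  2.8   1.81 -2.8 ] err 0.0134 0.058 maxdq/s 5.52 elbow [ 
[... 1038 characters left out ...]
ow [ 0.42 -0.19  0.12] wrist [0.23 0.27 0.15]
19 19 q [ 0.42  1.94 -1.43  2.37  3.72  1.71 -2.8 ] err 0.0759 0.245 maxdq/s 5.52 elbow [ 0.4  -0.21  0.07] wrist [0.22 0.26 0.14]
1 4 q [ 0.44  1.99 -1.43  2.36  3.73  1.67 -2.8 ] err 0.0662 0.208 maxdq/s 0.63 elbow [ 0.38 -0.21  0.05] wrist [0.22 0.26 0.14]
2 4 q [ 0.45  2.04 -1.43  2.35  3.73  1.64 -2.8 ] err 0.056 0.172 maxdq/s 0.63 elbow [ 0.37 -0.21  0.02] wrist [0.23 0.26 0.13]
3 4 q [ 0.46  2.08 -1.43  2.34  3.73  1.61 -2.8 ] err 0.0457 0.138 maxdq/s 0.63 elbow [ 0.36 -0.21  0.  ] wrist [0.23 0.26 0.12]
4 4 q [ 0.46  2.1  -1.43  2.33  3.72  1.61 -2.8 ] err 0.0339 0.113 maxdq/s 0.63 elbow [ 0.36 -0.21 -0.  ] wrist [0.23 0.27 0.12]
rows 106
```

```bash
python3 - <<'E'
from sim import *
s=json.loads(open("log.txt").read().strip().split("\n")[-1]);q=np.array(s[0])
R1=Rdown(0);R2=Rh(-90,-1);R3=Rh(-40,-1);ph=8;R4=Rh(ph,-1)
Z=lambda d:Rt.from_euler("z",d,degrees=True).as_matrix()
c=[.503,.339,.27]
simulate([([.45,.02,.40],R1,25,5),([.45,.10,.40],R2,25,5),([.44,.22,.36],R3,25,5),(tcp(c,R4),R4,25,5),(tcp([.503,.339,.162],R4),R4,10,5),(tcp(c,R4),R4,25,5),(tcp(c,R4),R4@Z(-90),25,5),(tcp(c,R4),Rh(ph,1),25,5),(tcp([.503,.339,.162],R4),Rh(ph,1),25,5)],q)
from plan import *
go([([.45,.02,.40],R1,25,25,5,1)],resync=True)
go([([.45,.10,.40],R2,25,25,5.5,2)])
E
```

```text
12 12 q [-0.95 -0.2   0.71  1.84  0.13  1.46 -0.27] err 0.0 0.0 maxdq/s 0.83 elbow [-0.04 -0.1   0.73] wrist [0.45 0.02 0.68]
18 18 q [-1.4   0.48  0.77  1.88  0.89  1.92 -0.67] err 0.0 0.0 maxdq/s 1.32 elbow [0.07 0.21 0.69] wrist [0.45 0.38 0.4 ]
10 10 q [-1.68  0.25  0.58  2.2   1.3   1.63 -0.83] err 0.0 0.0 maxdq/s 0.59 elbow [0.02 0.12 0.73] wrist [0.23 0.4  0.36]
10 10 q [-1.52  0.36  0.55  2.39  2.19  1.15 -1.33] err 0.0 0.0 maxdq/s 1.57 elbow [0.04 0.17 0.71] wrist [0.25 0.3  0.27]
11 11 q [-1.45  0.68  0.46  2.36  2.18  1.25 -1.61] err 0.0 0.0 maxdq/s 0.35 elbow [0.07 0.3  0.64] wrist [0.24 0.3  0.16]
5 5 q [-1.51  0.36  0.54  2.39  2.19  1.15 -1.33] err 0.0 0.0 maxdq/s 0.77 elbow [0.04 0.17 0.71] wrist [0.25 0.3  0.27]
18 18 q [-1.74  0.44  0.81  2.4   2.19  1.06  0.15] err 0.0 0.0 maxdq/s 1.0 elbow [-0.    0.21  0.7 ] wrist [0.25 0.3  0.27]
19 19 q [-2.01  0.7   1.16  2.4   2.22  0.84  1.47] err 0.0 0.0 maxdq/s 0.91 elbow [-0.11  0.29  0.63] wrist [0.24 0.3  0.27]
5 5 q [-1.84  0.95  0.89  2.38  2.15  0.95  1.24] err 0.0 0.0 maxdq/s 0.74 elbow [-0.08  0.39  0.54] wrist [0.
[... 720 characters left out ...]
0.0,25],[0.0282,0.0,0.0,0.0,-0.0441,0.0,25],[0.0376,0.0,0.0,0.0,-0.0588,0.0,25],[0.047,0.0,0.0,0.0,-0.0735,0.0,25]]
[[0.0085,0.0,-0.0042,0.0,-0.0147,0.0,25],[0.0169,0.0,-0.0084,0.0,-0.0294,0.0,25],[0.0253,0.0,-0.0126,0.0,-0.0441,0.0,25],[0.0337,0.0,-0.0168,0.0,-0.0588,0.0,25],[0.0422,0.0,-0.021,0.0,-0.0736,0.0,25]]
[[0.0056,0.0,-0.0075,0.0,-0.0147,0.0,25],[0.0113,0.0,-0.015,0.0,-0.0294,0.0,25],[0.017,0.0,-0.0225,0.0,-0.0441,0.0,25],[0.0226,0.0,-0.03,0.0,-0.0588,0.0,25],[0.0283,0.0,-0.0375,0.0,-0.0735,0.0,25]]
[[0.0017,0.0,-0.0093,0.0,-0.0147,0.0,25],[0.0035,0.0,-0.0185,0.0,-0.0294,0.0,25],[0.0035,0.0,-0.0185,0.0,-0.0294,0.0,25],[0.0035,0.0,-0.0185,0.0,-0.0294,0.0,25]]
end [0.45 0.1  0.4 ] 19
```

```bash
python3 - <<'E'
from sim import *
s=json.loads(open("log.txt").read().strip().split("\n")[-1]);q=np.array(s[0])
R1=Rdown(25);R2=Rh(-65,-1);ph=8;R4=Rh(ph,-1)
q=simulate([([.44,.06,.40],R1,25,5),([.44,.12,.40],R2,25,5),([.44,.22,.36],Rh(-30,-1),25,5),(tcp([.503,.339,.27],R4),R4,25,5)],q)
from plan import *
go([([.44,.06,.40],R1,25,25,5.5,1)],resync=True)
go([([.44,.12,.40],R2,25,25,5.5,2)])
E
```

```text
14 14 q [-1.02 -0.22  0.68  1.85  0.14  1.47  0.07] err 0.0 0.0 maxdq/s 0.81 elbow [-0.03 -0.11  0.73] wrist [0.44 0.06 0.68]
18 18 q [-1.19  0.22  0.26  2.08  1.19  1.9  -0.77] err 0.0 0.0 maxdq/s 0.95 elbow [0.07 0.08 0.73] wrist [0.32 0.37 0.4 ]
7 7 q [-1.3   0.14  0.13  2.28  1.46  1.64 -0.86] err 0.0 0.0 maxdq/s 0.58 elbow [0.05 0.06 0.74] wrist [0.2  0.36 0.36]
8 8 q [-1.17  0.32  0.17  2.37  2.2   1.24 -1.24] err 0.0 0.0 maxdq/s 1.48 elbow [0.09 0.13 0.72] wrist [0.25 0.3  0.27]
rows 47
[[0.0286,-0.0292,-0.0229,0.0,0.0,-0.0127,25],[0.0573,-0.0585,-0.0458,0.0,0.0,-0.0254,25],[0.0859,-0.0877,-0.0687,0.0,-0.0001,-0.0381,25],[0.1145,-0.1169,-0.0916,0.0001,-0.0001,-0.0508,25],[0.1432,-0.1462,-0.1145,0.0001,-0.0001,-0.0634,25]]
[[0.0377,-0.0158,-0.0229,0.0,0.0,-0.0127,25],[0.0754,-0.0317,-0.0458,0.0,0.0,-0.0254,25],[0.1131,-0.0475,-0.0687,0.0,-0.0001,-0.0381,25],[0.1508,-0.0634,-0.0916,0.0,-0.0001,-0.0508,25],[0.1886,-0.0792,-0.1146,0.0,-0.0001,-0.0635,25]]
[[0.0409,0.0,-0.0229,0.0,0.0,-0.0127,25],[0.0818,0.0,-0.0458,0.0001,0.0,-0.0254,25],[0.1227,0.0001,-0.0688,0.0001,0.0,-0.038,25
[... 241 characters left out ...]
],[0.0256,0.0119,0.0,0.0,-0.0588,0.0,25],[0.032,0.0149,0.0,0.0,-0.0735,0.0,25]]
[[0.0057,0.003,-0.0028,0.0,-0.0147,0.0,25],[0.0114,0.006,-0.0057,0.0,-0.0294,0.0,25],[0.0172,0.009,-0.0085,0.0,-0.0441,0.0,25],[0.0229,0.0119,-0.0114,0.0,-0.0588,0.0,25],[0.0286,0.0149,-0.0143,0.0,-0.0735,0.0,25]]
[[0.0039,0.003,-0.0051,0.0,-0.0147,0.0,25],[0.0077,0.006,-0.0102,0.0,-0.0294,0.0,25],[0.0116,0.009,-0.0153,0.0,-0.0441,0.0,25],[0.0155,0.012,-0.0204,0.0,-0.0588,0.0,25],[0.0193,0.0149,-0.0255,0.0,-0.0736,0.0,25]]
[[0.0012,0.003,-0.0063,0.0,-0.0147,0.0,25],[0.0024,0.006,-0.0126,0.0,-0.0294,0.0,25],[0.0024,0.006,-0.0126,0.0,-0.0294,0.0,25],[0.0024,0.006,-0.0126,0.0,-0.0294,0.0,25]]
end [0.44 0.12 0.4 ] 19
```

Emit:
send_rows --pt "0.0285 -0.029 -0.023 0 0 -0.0125 25" --pt "0.0575 -0.0585 -0.046 0 0 -0.0255 25" --pt "0.086 -0.0875 -0.0685 0 0 -0.038 25" --pt "0.1145 -0.117 -0.0915 0 0 -0.051 25" --pt "0.143 -0.146 -0.1145 0 0 -0.0635 25"

```text
t: 11.4
eef_pos: [0.4595, -0.1219, 0.2947]
orientation: [0.798, 0.603, -0.002, -0.001]
contact_force: [0.6, 0.8, -1.0]
opening: 0.388
```

Emit:
send_rows --pt "0.0375 -0.016 -0.023 0 0 -0.0125 25" --pt "0.0755 -0.0315 -0.046 0 0 -0.0255 25" --pt "0.113 -0.0475 -0.0685 0 0 -0.038 25" --pt "0.151 -0.0635 -0.0915 0 0 -0.051 25" --pt "0.1885 -0.079 -0.1145 0 0 -0.0635 25"

```text
t: 11.82
eef_pos: [0.4478, -0.0206, 0.3519]
orientation: [0.663, 0.749, -0.002, -0.001]
contact_force: [1.0, 0.4, -1.5]
opening: 0.388
```

Emit:
send_rows --pt "0.041 0 -0.023 0 0 -0.0125 25" --pt "0.082 0 -0.046 0 0 -0.0255 25" --pt "0.1225 0 -0.069 0 0 -0.038 25" --pt "0.1635 0 -0.0915 0 0 -0.0505 25" --pt "0.1635 0 -0.0915 0 0 -0.0505 25"

```text
t: 12.23
eef_pos: [0.4391, 0.0652, 0.3992]
orientation: [0.533, 0.846, 0.0, -0.0]
contact_force: [-0.3, 1.5, -1.2]
opening: 0.386
```

```bash
python3 - <<'E'
from plan import *
st()
E
```

```text
t 12.23 p [0.4391 0.0652 0.3992] z [-0.001  0.001 -1.   ] y [ 0.902  0.431 -0.   ] F [-0.3  1.5 -1.2] T [ 0.02 -0.02  0.  ] op 33.0 q [-1.08 -0.23  0.72  1.85  0.15  1.47  0.06]
```

The controller tracks the simulation closely. Now I'll tilt.

Emit:
send_rows --pt "0.006 0.003 0 0 -0.0145 0 25" --pt "0.013 0.006 0 0 -0.0295 0 25" --pt "0.019 0.009 0 0 -0.044 0 25" --pt "0.0255 0.012 0 0 -0.059 0 25" --pt "0.032 0.015 0 0 -0.0735 0 25"

```text
t: 12.65
eef_pos: [0.4394, 0.0768, 0.3977]
orientation: [0.523, 0.82, -0.125, 0.194]
contact_force: [0.2, -0.3, -1.8]
opening: 0.385
```

Emit:
send_rows --pt "0.0055 0.003 -0.003 0 -0.0145 0 25" --pt "0.0115 0.006 -0.0055 0 -0.0295 0 25" --pt "0.017 0.009 -0.0085 0 -0.044 0 25" --pt "0.023 0.012 -0.0115 0 -0.059 0 25" --pt "0.0285 0.015 -0.0145 0 -0.0735 0 25"

```text
t: 13.07
eef_pos: [0.4395, 0.0947, 0.3977]
orientation: [0.48, 0.754, -0.242, 0.377]
contact_force: [-0.4, 0.6, -1.1]
opening: 0.388
```

Emit:
send_rows --pt "0.004 0.003 -0.005 0 -0.0145 0 25" --pt "0.0075 0.006 -0.01 0 -0.0295 0 25" --pt "0.0115 0.009 -0.0155 0 -0.044 0 25" --pt "0.0155 0.012 -0.0205 0 -0.059 0 25" --pt "0.0195 0.015 -0.0255 0 -0.0735 0 25"

```text
t: 13.48
eef_pos: [0.4398, 0.1124, 0.3976]
orientation: [0.412, 0.648, -0.345, 0.539]
contact_force: [-0.3, -0.8, -2.1]
opening: 0.386
```

Emit:
send_rows --pt "0.001 0.003 -0.006 0 -0.0145 0 25" --pt "0.0025 0.006 -0.0125 0 -0.0295 0 25" --pt "0.0025 0.006 -0.0125 0 -0.0295 0 25"

```text
t: 13.73
eef_pos: [0.4393, 0.1195, 0.3947]
orientation: [0.375, 0.597, -0.384, 0.596]
contact_force: [-0.7, -0.3, -2.4]
opening: 0.387
```

```bash
python3 - <<'E'
from plan import *
from sim import *
s,R=st()
f=snap("side",11);cv2.imwrite("pics/side11.png",f["color"])
R4=Rh(8,-1)
q=simulate([([.44,.22,.36],Rh(-30,-1),25,5.5),(tcp([.503,.339,.27],R4),R4,25,5.5)],s["q"])
go([([.42,.22,.36],Rh(-30,-1),25,25,5.5,0),(tcp([.48,.335,.29],R4),R4,25,25,5.,2)],resync=True)
E
```

```text
t 13.73 p [0.4393 0.1195 0.3947] z [ 0.423 -0.906  0.007] y [ 0.906  0.423 -0.012] F [-0.7 -0.3 -2.4] T [ 1.3   0.55 -0.05] op 33.0 q [-1.26  0.35  0.27  2.06  1.09  1.88 -0.87]
7 7 q [-1.33  0.14  0.19  2.28  1.48  1.62 -0.85] err 0.0 0.0 maxdq/s 0.74 elbow [0.05 0.06 0.74] wrist [0.21 0.36 0.36]
7 7 q [-1.2   0.32  0.22  2.36  2.22  1.22 -1.24] err 0.0 0.0 maxdq/s 1.68 elbow [0.09 0.13 0.72] wrist [0.25 0.3  0.27]
rows 14
[[0.0102,0.0071,-0.0285,-0.0139,0.0,0.0002,25],[0.0204,0.0143,-0.057,-0.0278,0.0,0.0004,25],[0.0307,0.0214,-0.0856,-0.0417,0.0001,0.0006,25],[0.0409,0.0286,-0.1141,-0.0556,0.0001,0.0008,25],[0.0511,0.0357,-0.1426,-0.0695,0.0001,0.001,25]]
[[0.0103,0.0185,-0.0228,-0.0139,0.0,0.0002,25],[0.0207,0.037,-0.0457,-0.0279,0.0,0.0004,25],[0.0381,0.0716,-0.05,-0.041,0.0,0.0004,25],[0.0555,0.1063,-0.0543,-0.0542,0.0,0.0004,25],[0.0729,0.141,-0.0587,-0.0674,0.0,0.0004,25]]
[[0.0175,0.0333,0.0103,-0.0132,0.0,0.0,25],[0.0349,0.0667,0.0206,-0.0264,0.0,0.0,25],[0.0524,0.1001,0.0309,-0.0396,0.0,0.0,25],[0.0699,0.1334,0.0412,-0.0528,-0.0001,0.0,25],[0.0874,0.1668,0.0515,-0.066,-0.0001,0.0,25]]
[[0.0,0.0,0.0,0.0,0.0,0.0,25],[0.0,0.0,0.0,0.0,0.0,0.0,25]]
end [0.4959 0.3372 0.29  ] 17
```

View pics/side11.png

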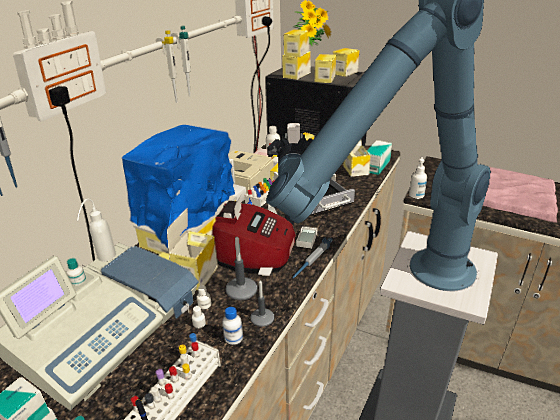

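Emit:
send_rows --pt "0.01 0.007 -0.0285 -0.014 0 0 25" --pt "0.0205 0.0145 -0.057 -0.028 0 0.0005 25" --pt "0.0305 0.0215 -0.0855 -0.0415 0 0.0005 25" --pt "0.041 0.0285 -0.114 -0.0555 0 0.001 25" --pt "0.051 0.0355 -0.1425 -0.0695 0 0.001 25"

```text
t: 14.2
eef_pos: [0.4264, 0.192, 0.3738]
orientation: [0.244, 0.664, -0.238, 0.665]
contact_force: [0.5, 0.4, -1.0]
opening: 0.385
```

Emit:
send_rows --pt "0.0105 0.0185 -0.023 -0.014 0 0 25" --pt "0.0205 0.037 -0.0455 -0.028 0 0.0005 25" --pt "0.038 0.0715 -0.05 -0.041 0 0.0005 25" --pt "0.0555 0.1065 -0.0545 -0.054 0 0.0005 25" --pt "0.073 0.141 -0.0585 -0.0675 0 0.0005 25"

```text
t: 14.62
eef_pos: [0.4499, 0.2655, 0.3379]
orientation: [0.099, 0.699, -0.092, 0.702]
contact_force: [0.5, -0.3, -1.2]
opening: 0.387
```

Emit:
send_rows --pt "0.0175 0.0335 0.0105 -0.013 0 0 25" --pt "0.035 0.0665 0.0205 -0.0265 0 0 25" --pt "0.0525 0.1 0.031 -0.0395 0 0 25" --pt "0.07 0.1335 0.041 -0.053 0 0 25" --pt "0.0875 0.167 0.0515 -0.066 0 0 25"

```text
t: 15.03
eef_pos: [0.4977, 0.3384, 0.2951]
orientation: [-0.048, 0.703, 0.053, 0.707]
contact_force: [0.3, 0.1, -1.3]
opening: 0.388
```

Emit:
send_rows --pt "0 0 0 0 0 0 25" --pt "0 0 0 0 0 0 25" --pt "0 0 0 0 0 0 25"

```text
t: 15.28
eef_pos: [0.4975, 0.3377, 0.2957]
orientation: [-0.046, 0.703, 0.051, 0.708]
contact_force: [0.2, -1.3, -0.6]
opening: 0.388
```

```bash
python3 - <<'E'
from plan import *
s,R=st()
f=snap("side",12);crop(f,190,170,330,330,5 if 0 else 3.7,"side12.png")
f=snap("top",12);crop(f,140,150,300,270,5,"top12.png")
E
```

```text
t 15.28 p [0.4975 0.3377 0.2957] z [0.991 0.137 0.008] y [-0.137  0.991  0.007] F [ 0.2 -1.3 -0.6] T [-0.18  1.27 -0.04] op 33.2 q [-1.31  0.33  0.17  2.45  2.09  1.34 -1.3 ]
```

View pics/side12.png

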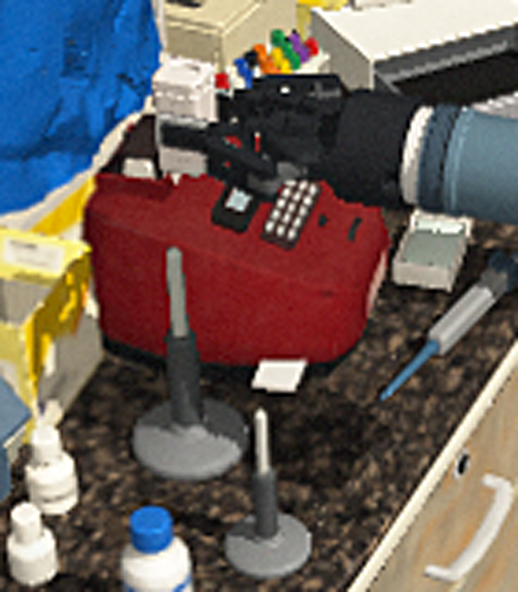

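View pics/top12.png

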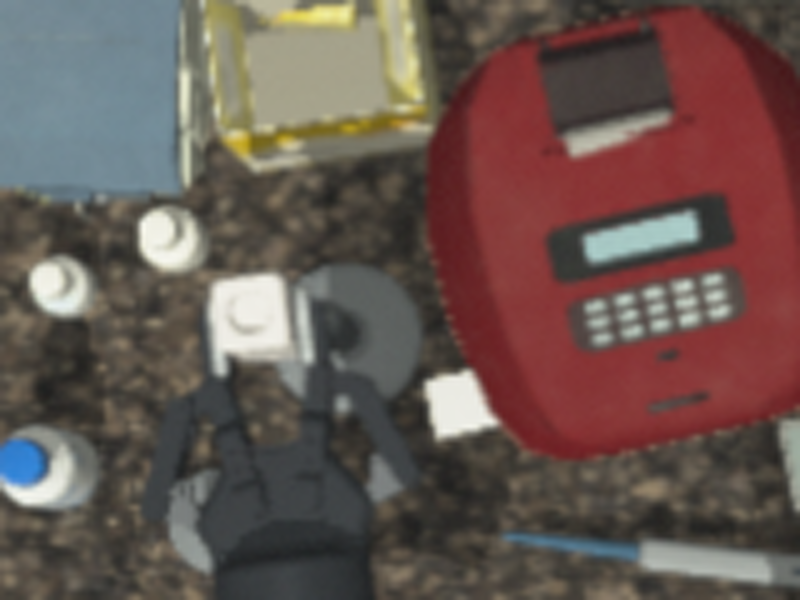

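In the top crop at (250,310), the upper end shows a bright, shallow circle. That suggests the recess is up and the bore is down, which the pin will confirm. I'll measure the adapter's axis in both views against the gripper prediction.

```bash
python3 - <<'E'
from plan import *
t=load("top12");s=load("side12")
crop(t,170,195,210,235,18,"top12b.png");crop(s,220,180,270,225,15,"side12b.png")
pred=np.array([.4975,.3377,.2957])-.016*np.array([.991,.137,.008]);print(pred)
for dz in(.036,-.036): print(dz,proj(t,pred+[0,0,dz]),proj(s,pred+[0,0,dz]))
b=lambda x,y:((x+.5)/5-.5+140,(y+.5)/5-.5+150)
print(plane(t,b(250,311),.3317),plane(t,b(222,311),.3317)-plane(t,b(280,311),.3317))
C=cloud(t);print(C[205:220:2,184:196:2,2].round(3))
E
```

```text
[0.481644 0.335508 0.295572]
0.036 [[189.92360626 212.68970879]] [[240.51926464 188.24412529]]
-0.036 [[195.21412794 215.77208088]] [[242.43122732 213.20375309]]
[[0.48369141 0.33627763 0.3317    ]] [[-3.25630297e-05  2.69471901e-02  0.00000000e+00]]
[[-0.003  0.329  0.334  0.331  0.329  0.332]
 [ 0.333  0.329  0.329  0.329  0.334  0.334]
 [ 0.329  0.331  0.326  0.327  0.327  0.331]
 [ 0.33   0.327  0.329  0.325  0.326  0.325]
 [ 0.332  0.329  0.328  0.324  0.326  0.327]
 [ 0.333  0.33   0.327  0.329  0.329  0.334]
 [ 0.331  0.329  0.331  0.331  0.333  0.329]
 [ 0.329  0.332  0.331  0.328  0.327  0.321]]
```

View pics/top12b.png

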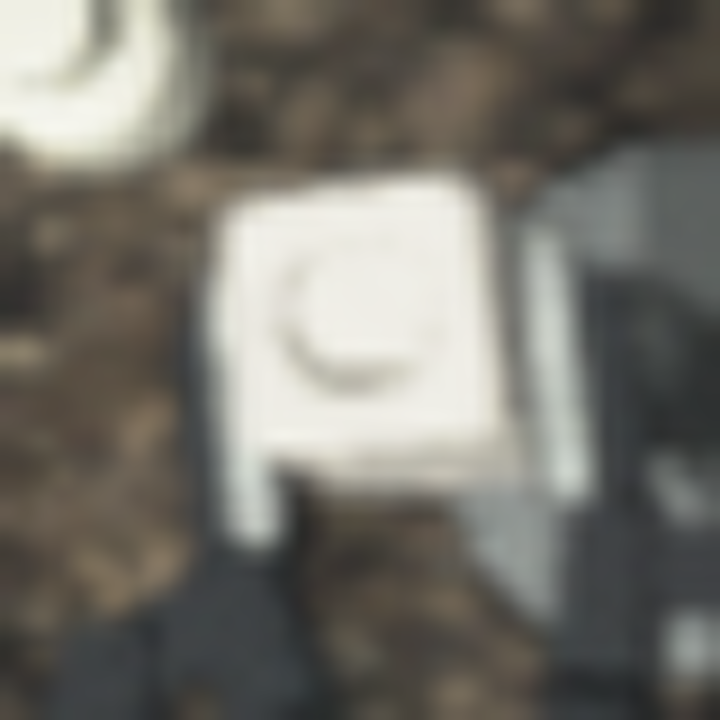

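View pics/side12b.png

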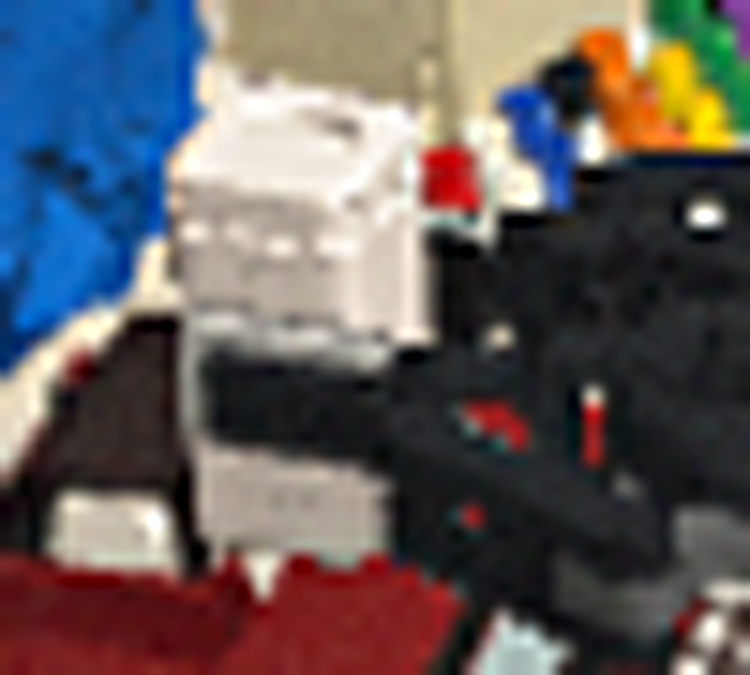

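```bash
python3 - <<'E'
from plan import *
from sim import *
t=load("top0");s=load("side12");t12=load("top12")
a=lambda x,y:((x+.5)/3.6-.5+130,(y+.5)/3.6-.5+170)
sc=lambda x,y:((x+.5)/3.7-.5+190,(y+.5)/3.7-.5+170)
print("small tip",tri(t,a(164,300),s,sc(261,413)))
print("big tip",tri(t,a(250,146),s,sc(173,252)))
# hand knuckles
b=lambda x,y:((x+.5)/5-.5+140,(y+.5)/5-.5+150)
print(plane(t12,[b(148,510),b(418,480)],.2957))
l=json.loads(open("log.txt").read().strip().split("\n")[-1]);q=np.array(l[0])
for ph in(8,14,20,26):
    R=Rh(ph,-1);print(ph);simulate([(tcp([.504,.339,.235],R,np.array([0,0,-.0135])),R,20,5),(tcp([.504,.339,.162],R,np.array([0,0,-.0135])),R,20,5)],q)
E
```

```text
small tip (array([0.39402533, 0.41176002, 0.12639   ]), np.float64(0.0014398745060145717))
big tip (array([0.50416969, 0.33935118, 0.17949687]), np.float64(0.00017680376373557807))
[[0.39279467 0.38985631 0.2957    ]
 [0.40750552 0.26167536 0.2957    ]]
8
4 4 q [-1.27  0.52  0.18  2.41  2.15  1.38 -1.44] err 0.0 0.0 maxdq/s 0.58 elbow [0.1  0.22 0.73] wrist [0.2  0.3  0.24]
4 4 q [-1.25  0.74  0.15  2.37  2.14  1.47 -1.59] err 0.0 0.0 maxdq/s 0.66 elbow [0.13 0.3  0.66] wrist [0.2  0.3  0.16]
rows 8
14
4 4 q [-0.95  0.5  -0.09  2.45  2.35  1.46 -1.4 ] err 0.0 0.0 maxdq/s 2.5 elbow [0.16 0.17 0.73] wrist [0.2  0.26 0.24]
4 4 q [-0.95  0.72 -0.08  2.4   2.37  1.6  -1.52] err 0.0 0.0 maxdq/s 0.68 elbow [0.21 0.25 0.67] wrist [0.2  0.26 0.16]
rows 8
20
4 4 q [ 0.01  0.78 -0.98  2.45  2.78  1.65 -0.93] err 0.0002 0.0 maxdq/s 5.77 elbow [ 0.35 -0.03  0.65] wrist [0.21 0.23 0.23]
4 4 q [-0.09  0.97 -0.82  2.41  2.91  1.79 -0.96] err 0.0 0.0 maxdq/s 0.62 elbow [0.41 0.01 0.57] wrist [0.21 0.23 0.16]
rows 8
26
3 4 q [ 0.4   1.46 -1.43  2.45  3.16  1.68 -0.18] err 0.0052 0.009 maxdq/s 9.13 elbow [ 0.44 -0.21  0.35] wrist [0.21 0.23 0.25]
4 4 q [ 0.51  1.61 -1.43  2.45  3.29  1.5  -0.06] err 0.0071 0.009 maxdq/s 9.13 elbow [ 0.42 -0.26  0.27] wrist [0.23 0.21 0.23]
1 4 q [ 0.56  1.79 -1.43  2.45  3.38  1.45  0.08] err 0.0033 0.004 maxdq/s 2.18 elbow [ 0.39 -0.27  0.18] wrist [0.23 0.21 0.21]
4 4 q [ 0.58  1.84 -1.28  2.42  3.53  1.42  0.02] err 0.0 0.0 maxdq/s 2.18 elbow [ 0.38 -0.28  0.16] wrist [0.23 0.2  0.16]
rows 8
```

The small stand's tip is at z≈0.126, and 18 mm or more to the side of the knuckles, so φ=8° is fine. I'll move over the pin.

```bash
python3 - <<'E'
from plan import *
from ik import *
R=Rh(8,-1);off=np.array([0,0,-.0135])
go([(tcp([.504,.3385,.240],R,off),R,25,15,3,3)],resync=True)
E
```

```text
[[0.0279,-0.0009,0.01,0.0,0.0003,-0.0003,25],[0.0558,-0.0018,0.02,0.0,0.0006,-0.0006,25],[0.0837,-0.0026,0.0299,0.0,0.001,-0.0009,25],[0.1115,-0.0035,0.0399,0.0,0.0013,-0.0012,25],[0.1115,-0.0035,0.0399,0.0,0.0013,-0.0012,25]]
[[0.0,0.0,0.0,0.0,0.0,0.0,25],[0.0,0.0,0.0,0.0,0.0,0.0,25]]
end [0.5174 0.3404 0.24  ] 7
```

Emit:
send_rows --pt "0.028 -0.001 0.01 0 0.0005 -0.0005 25" --pt "0.056 -0.002 0.02 0 0.0005 -0.0005 25" --pt "0.0835 -0.0025 0.03 0 0.001 -0.001 25" --pt "0.1115 -0.0035 0.04 0 0.0015 -0.001 25" --pt "0.1115 -0.0035 0.04 0 0.0015 -0.001 25"

```text
t: 15.8
eef_pos: [0.5175, 0.3404, 0.2372]
orientation: [-0.051, 0.707, 0.049, 0.704]
contact_force: [0.3, 0.8, -1.6]
opening: 0.391
```

Emit:
send_rows --pt "0 0 0 0 0 0 25" --pt "0 0 0 0 0 0 25"

```text
t: 15.97
eef_pos: [0.5173, 0.3404, 0.2399]
orientation: [-0.05, 0.706, 0.05, 0.705]
contact_force: [-0.0, -0.6, -1.7]
opening: 0.387
```

```bash
python3 - <<'E'
from plan import *
s,R=st()
f=snap("side",13);crop(f,205,185,265,300,5,"side13.png")
f=snap("top",13);crop(f,170,180,230,240,10,"top13.png")
p=s["eef_pos"]-.0135*R[:,2];print(p,R.T@(np.array([.504,.3385,.24])-p)/.5)
for dz in(.036,):
    print(proj(f,p+[0,0,dz]),plane(f,proj(f,p+[0,0,.036]),p[2]+.036))
E
```

```text
t 15.97 p [0.5173 0.3404 0.2399] z [ 0.99   0.14  -0.001] y [-0.14  0.99  0.  ] F [-0.  -0.6 -1.7] T [-0.17  1.27 -0.06] op 33.0 q [-1.27  0.51  0.18  2.42  2.15  1.37 -1.43]
[0.50394557 0.33847516 0.23989624] [-2.07646793e-04  3.39584190e-05  1.14498379e-04]
[[193.03093965 205.94307203]] [[0.50394557 0.33847516 0.27589624]]
```

View pics/side13.png

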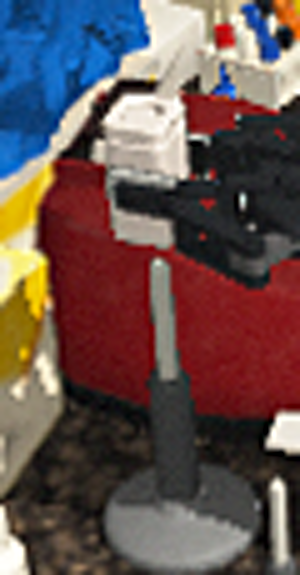

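View pics/top13.png

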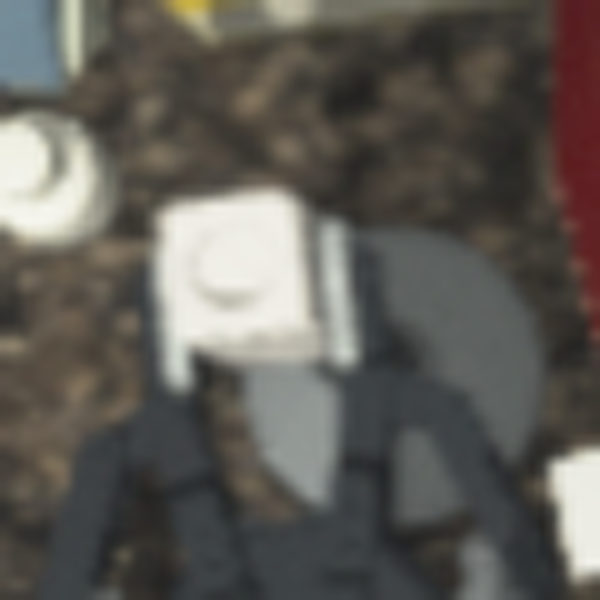

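The circle is centred at crop (230,265), against a predicted (235,264), so the axis lines up within about 1 mm. In the side view the pin tip is directly under the block. I'll lower gently along tool +x, checking force.

Emit:
send_rows --pt "0.008 0 0 0 0 0 25" --pt "0.016 0 0 0 0 0 25" --pt "0.024 0 0 0 0 0 25" --pt "0.032 0 0 0 0 0 25" --pt "0.04 0 0 0 0 0 25"

```text
t: 16.48
eef_pos: [0.5175, 0.3397, 0.2185]
orientation: [-0.05, 0.706, 0.049, 0.705]
contact_force: [-0.1, 0.5, -0.6]
opening: 0.387
```

Emit:
send_rows --pt "0.006 0 0 0 0 0 25" --pt "0.012 0 0 0 0 0 25" --pt "0.018 0 0 0 0 0 25"

```text
t: 16.73
eef_pos: [0.5176, 0.3397, 0.2096]
orientation: [-0.05, 0.706, 0.049, 0.705]
contact_force: [0.3, 0.3, -0.6]
opening: 0.388
```

```bash
python3 - <<'E'
from plan import *
s,R=st()
f=snap("side",14);crop(f,205,185,265,300,5,"side14.png")
E
```

```text
t 16.73 p [0.5176 0.3397 0.2096] z [ 0.99   0.139 -0.002] y [-0.139  0.99  -0.001] F [ 0.3  0.3 -0.6] T [-0.2   1.31 -0.03] op 33.1 q [-1.26  0.6   0.17  2.4   2.15  1.41 -1.5 ]
```

View pics/side14.png

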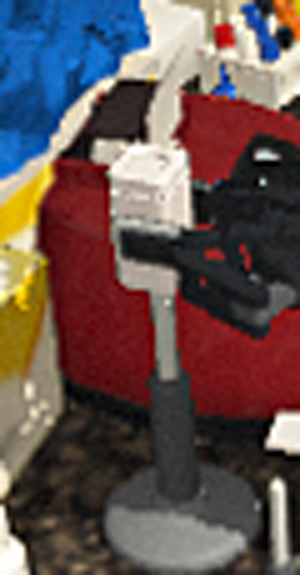

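No force at z=0.2096, which is already below the 0.214 where a recess would stop. The pin is in the bore, so I'll keep going.

Emit:
send_rows --pt "0.008 0 0 0 0 0 25" --pt "0.016 0 0 0 0 0 25" --pt "0.024 0 0 0 0 0 25"

```text
t: 17.03
eef_pos: [0.5176, 0.3398, 0.1978]
orientation: [-0.05, 0.706, 0.049, 0.705]
contact_force: [0.6, 0.6, -1.5]
opening: 0.388
```

Emit:
send_rows --pt "0.01 0 0 0 0 0 25" --pt "0.02 0 0 0 0 0 25" --pt "0.03 0 0 0 0 0 25" --pt "0.04 0 0 0 0 0 25"

```text
t: 17.37
eef_pos: [0.5175, 0.3397, 0.1774]
orientation: [-0.05, 0.706, 0.049, 0.705]
contact_force: [-0.5, -0.7, -1.3]
opening: 0.392
```

Emit:
send_rows --pt "0.004 0 0 0 0 0 25" --pt "0.008 0 0 0 0 0 25" --pt "0.012 0 0 0 0 0 25"

```text
t: 17.62
eef_pos: [0.5175, 0.3397, 0.1718]
orientation: [-0.05, 0.706, 0.049, 0.705]
contact_force: [0.5, 0.1, -0.5]
opening: 0.387
```

Emit:
send_rows --pt "0.003 0 0 0 0 0 25" --pt "0.006 0 0 0 0 0 25" --pt "0.009 0 0 0 0 0 25" --pt "0.012 0 0 0 0 0 25"

```text
t: 17.95
eef_pos: [0.5175, 0.3397, 0.1661]
orientation: [-0.05, 0.706, 0.049, 0.705]
contact_force: [-0.2, 0.4, -1.0]
opening: 0.387
```

Emit:
send_rows --pt "0.002 0 0 0 0 0 25" --pt "0.004 0 0 0 0 0 25"

```text
t: 18.12
eef_pos: [0.5175, 0.3397, 0.164]
orientation: [-0.05, 0.706, 0.049, 0.705]
contact_force: [0.6, -0.3, -1.8]
opening: 0.387
```

Emit:
send_rows --pt "0.002 0 0 0 0 0 25" --pt "0.003 0 0 0 0 0 25"

```text
t: 18.28
eef_pos: [0.5175, 0.3397, 0.1624]
orientation: [-0.05, 0.706, 0.049, 0.705]
contact_force: [0.9, -0.5, -2.3]
opening: 0.387
```

Emit:
send_rows --pt "0.002 0 0 0 0 0 25" --pt "0.002 0 0 0 0 0 25"

```text
t: 18.45
eef_pos: [0.5176, 0.3397, 0.1623]
orientation: [-0.05, 0.705, 0.049, 0.705]
contact_force: [-1.5, 0.2, 0.3]
opening: 0.391
```

Emit:
send_rows --pt "0.002 0 0 0 0 0 25" --pt "0.002 0 0 0 0 0 25"

```text
t: 18.62
eef_pos: [0.5177, 0.3397, 0.1622]
orientation: [-0.049, 0.705, 0.049, 0.706]
contact_force: [-2.7, -0.8, 4.7]
opening: 0.388
```

```bash
python3 - <<'E'
from plan import *
s,R=st()
f=snap("side",15);crop(f,205,185,265,300,5,"side15.png")
E
```

```text
t 18.62 p [0.5177 0.3397 0.1622] z [0.99  0.139 0.002] y [-0.139  0.99  -0.   ] F [-2.7 -0.8  4.7] T [ 0.01  0.03 -0.06] op 33.1 q [-1.25  0.74  0.15  2.37  2.14  1.47 -1.6 ]
```

View pics/side15.png

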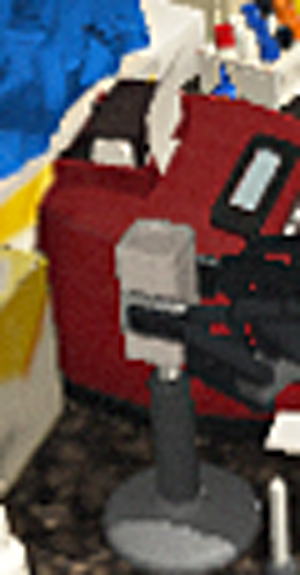

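The stop came at TCP z=0.162 with about 6 N upward, exactly where the bore bottom should be. I'll hold briefly, lift, then flip.

Emit:
send_rows --pt "0 0 0 0 0 0 25" --pt "0 0 0 0 0 0 25" --pt "-0.01 0 0 0 0 0 25" --pt "-0.03 0 0 0 0 0 25" --pt "-0.05 0 0 0 0 0 25"

```text
t: 19.08
eef_pos: [0.5172, 0.3396, 0.1839]
orientation: [-0.051, 0.708, 0.049, 0.703]
contact_force: [0.7, 0.4, -1.3]
opening: 0.389
```

Emit:
send_rows --pt "-0.03 0 0 0 0 0 25" --pt "-0.06 0 0 0 0 0 25" --pt "-0.09 0 0 0 0 0 25" --pt "-0.12 0 0 0 0 0 25" --pt "-0.15 0 0 0 0 0 25"

```text
t: 19.5
eef_pos: [0.5174, 0.3394, 0.2596]
orientation: [-0.05, 0.708, 0.049, 0.703]
contact_force: [0.6, 0.6, -1.2]
opening: 0.386
```

Emit:
send_rows --pt "-0.03 0 0 0 0 0 25" --pt "-0.06 0 0 0 0 0 25" --pt "-0.09 0 0 0 0 0 25" --pt "-0.11 0 0 0 0 0 25" --pt "-0.11 0 0 0 0 0 25"

```text
t: 19.92
eef_pos: [0.5179, 0.3397, 0.3168]
orientation: [-0.049, 0.706, 0.05, 0.704]
contact_force: [-0.0, 0.5, -1.3]
opening: 0.388
```

```bash
python3 - <<'E'
from plan import *
from sim import *
s,R=st()
Z=lambda d:Rt.from_euler("z",d,degrees=True).as_matrix()
p=s["eef_pos"]
for P in (p,[.46,.32,.32]):
    simulate([(P,R@Z(-60),20,5),(P,R@Z(-120),20,5),(P,R@Z(-179),20,5)],s["q"])
E
```

```text
t 19.92 p [0.5179 0.3397 0.3168] z [ 0.99   0.14  -0.003] y [-0.14   0.99   0.002] F [-0.   0.5 -1.3] T [-0.16  1.33  0.03] op 33.2 q [-1.29  0.27  0.2   2.43  2.13  1.27 -1.23]
12 12 q [-1.37  0.28  0.3   2.43  2.12  1.26 -0.2 ] err 0.0 0.0 maxdq/s 1.03 elbow [0.06 0.12 0.77] wrist [0.2  0.29 0.32]
13 13 q [-1.46  0.29  0.39  2.44  2.12  1.23  0.83] err 0.0 0.0 maxdq/s 0.95 elbow [0.05 0.13 0.77] wrist [0.2  0.29 0.32]
12 12 q [-1.56  0.3   0.5   2.44  2.11  1.21  1.84] err 0.0 0.0 maxdq/s 1.01 elbow [0.03 0.14 0.77] wrist [0.2  0.29 0.32]
rows 37
11 12 q [ 0.09  0.82 -1.42  2.45  2.4   1.92  0.27] err 0.0037 0.011 maxdq/s 3.73 elbow [ 0.36 -0.06  0.63] wrist [0.15 0.28 0.32]
12 12 q [ 0.07  0.79 -1.41  2.45  2.37  1.92  0.33] err 0.0057 0.017 maxdq/s 3.73 elbow [ 0.35 -0.05  0.64] wrist [0.14 0.28 0.32]
1 13 q [ 0.07  0.79 -1.41  2.45  2.37  1.92  0.41] err 0.0057 0.017 maxdq/s 0.97 elbow [ 0.35 -0.05  0.64] wrist [0.14 0.28 0.32]
2 13 q [ 0.07  0.79 -1.41  2.45  2.37  1.92  0.49] err 0.0057 0.017 maxdq/s 0.97 elbow [ 0.35 -0.05  0.64] wrist [0.14 0.28 0.32]
3 13 q [ 0.07  0.79 -1.
[... 2281 characters left out ...]
.35 -0.05  0.64] wrist [0.14 0.28 0.32]
8 12 q [ 0.07  0.79 -1.41  2.45  2.37  1.92  2.07] err 0.0056 0.016 maxdq/s 1.03 elbow [ 0.35 -0.05  0.64] wrist [0.14 0.28 0.32]
9 12 q [ 0.07  0.79 -1.41  2.45  2.37  1.92  2.15] err 0.0056 0.016 maxdq/s 1.03 elbow [ 0.35 -0.05  0.64] wrist [0.14 0.28 0.32]
10 12 q [ 0.07  0.79 -1.41  2.45  2.37  1.92  2.24] err 0.0056 0.016 maxdq/s 1.03 elbow [ 0.35 -0.05  0.64] wrist [0.14 0.28 0.32]
11 12 q [ 0.07  0.79 -1.41  2.45  2.37  1.92  2.32] err 0.0056 0.016 maxdq/s 1.03 elbow [ 0.35 -0.05  0.64] wrist [0.14 0.28 0.32]
12 12 q [ 0.07  0.79 -1.41  2.45  2.37  1.92  2.41] err 0.0056 0.016 maxdq/s 1.03 elbow [ 0.35 -0.05  0.64] wrist [0.14 0.28 0.32]
rows 37
```

The in-place flip is well within limits: q7 goes from -1.2 to 1.85. I'll flip 180° about tool z.

Emit:
send_rows --pt "0 0 0 0 0 -0.018 25" --pt "0 0 0 0 0 -0.036 25" --pt "0 0 0 0 0 -0.054 25" --pt "0 0 0 0 0 -0.072 25" --pt "0 0 0 0 0 -0.09 25"

```text
t: 20.33
eef_pos: [0.5174, 0.3395, 0.3134]
orientation: [-0.248, 0.665, -0.151, 0.688]
contact_force: [-0.5, 0.3, -1.2]
opening: 0.39
```

Emit:
send_rows --pt "0 0 0 0 0 -0.018 25" --pt "0 0 0 0 0 -0.036 25" --pt "0 0 0 0 0 -0.054 25" --pt "0 0 0 0 0 -0.072 25" --pt "0 0 0 0 0 -0.09 25"

```text
t: 20.75
eef_pos: [0.5175, 0.3394, 0.3133]
orientation: [-0.424, 0.569, -0.338, 0.619]
contact_force: [-0.2, 0.6, -1.9]
opening: 0.385
```

Emit:
send_rows --pt "0 0 0 0 0 -0.018 25" --pt "0 0 0 0 0 -0.036 25" --pt "0 0 0 0 0 -0.054 25" --pt "0 0 0 0 0 -0.072 25" --pt "0 0 0 0 0 -0.09 25"

```text
t: 21.17
eef_pos: [0.5174, 0.3395, 0.3134]
orientation: [0.565, -0.428, 0.497, -0.5]
contact_force: [-0.3, 0.5, -0.4]
opening: 0.393
```

Emit:
send_rows --pt "0 0 0 0 0 -0.018 25" --pt "0 0 0 0 0 -0.036 25" --pt "0 0 0 0 0 -0.054 25" --pt "0 0 0 0 0 -0.072 25" --pt "0 0 0 0 0 -0.09 25"

```text
t: 21.58
eef_pos: [0.5174, 0.3395, 0.3134]
orientation: [0.662, -0.253, 0.617, -0.342]
contact_force: [0.1, -0.6, -1.1]
opening: 0.386
```

Emit:
send_rows --pt "0 0 0 0 0 -0.018 25" --pt "0 0 0 0 0 -0.036 25" --pt "0 0 0 0 0 -0.054 25" --pt "0 0 0 0 0 -0.072 25" --pt "0 0 0 0 0 -0.09 25"

```text
t: 22.0
eef_pos: [0.5174, 0.3395, 0.3135]
orientation: [0.707, -0.059, 0.687, -0.156]
contact_force: [-0.7, 0.1, -1.0]
opening: 0.388
```

Emit:
send_rows --pt "0 0 0 0 0 -0.018 25" --pt "0 0 0 0 0 -0.036 25" --pt "0 0 0 0 0 -0.05 25" --pt "0 0 0 0 0 -0.05 25" --pt "0 0 0 0 0 -0.05 25"

```text
t: 22.42
eef_pos: [0.5175, 0.3397, 0.3142]
orientation: [0.707, 0.05, 0.704, -0.05]
contact_force: [-1.2, -0.0, -1.1]
opening: 0.387
```

```bash
python3 - <<'E'
from plan import *
s,R=st();print("x axis",R[:,0])
f=snap("side",16);cv2.imwrite("pics/side16.png",f["color"])
f=snap("top",16);crop(f,140,150,300,270,5,"top16.png")
E
```

```text
t 22.42 p [0.5175 0.3397 0.3142] z [ 0.99   0.14  -0.005] y [ 0.14 -0.99 -0.  ] F [-1.2 -0.  -1.1] T [-0.18  1.31 -0.01] op 33.1 q [-1.56  0.31  0.5   2.44  2.11  1.21  1.85]
x axis [4.55786056e-03 6.36476171e-04 9.99989410e-01]
```

View pics/side16.png

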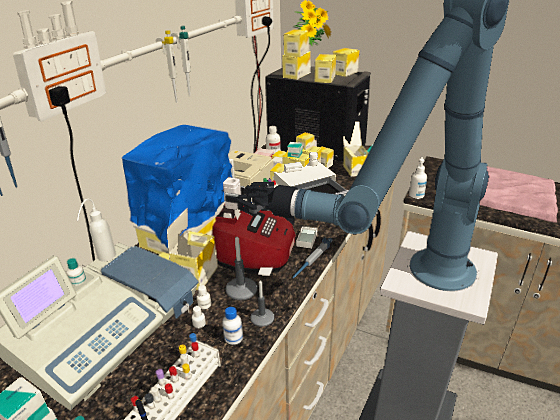

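View pics/top16.png

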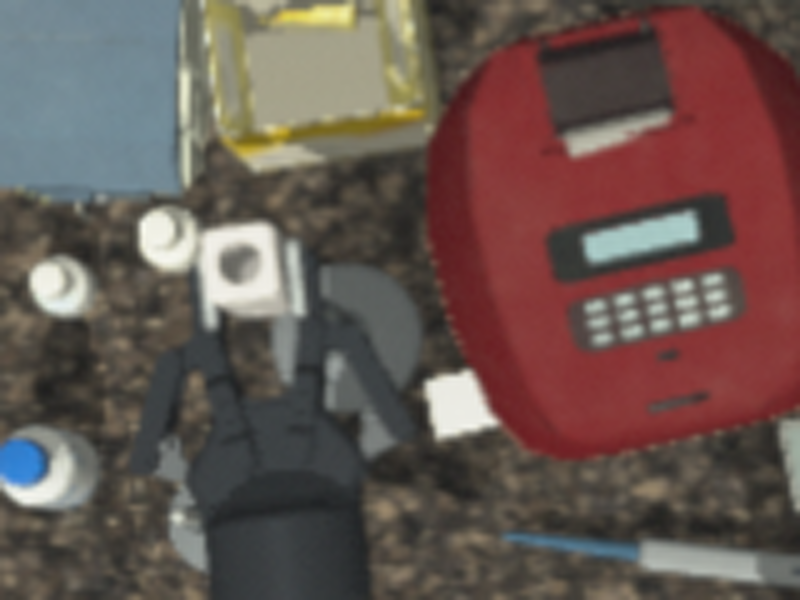

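The top crop now shows a dark, deep bore at (240,262) facing up, and the block is well above the stand. I'll let it settle and compare the bystanders with the first picture.

Emit:
send_rows --pt "0 0 0 0 0 0 25" --pt "0 0 0 0 0 0 25" --pt "0 0 0 0 0 0 25" --pt "0 0 0 0 0 0 25"

```text
t: 22.85
eef_pos: [0.5178, 0.3398, 0.3155]
orientation: [0.706, 0.05, 0.705, -0.049]
contact_force: [0.2, 0.0, -0.7]
opening: 0.387
```

```bash
python3 - <<'E'
from plan import *
from cell import robot
s,R=st();print("dq",np.abs(s["joint_velocities"]).max())
a=load("top0");f=snap("top",17)
for n,(x,y) in dict(bottle=(148,243),flask=(327,188)).items():
    tpl=a["color"][y-11:y+12,x-11:x+12];w=f["color"][y-20:y+21,x-20:x+21]
    r=cv2.matchTemplate(w,tpl,cv2.TM_CCOEFF_NORMED);_,v,_,l=cv2.minMaxLoc(r);print(n,v,np.array(l)-9)
C=cloud(f);print(C[198:206,186:192,2].round(3))
robot.hand_in()
E
```

```text
t 22.85 p [0.5178 0.3398 0.3155] z [ 0.99   0.139 -0.002] y [ 0.139 -0.99   0.   ] F [ 0.2  0.  -0.7] T [-0.16  1.28 -0.01] op 33.0 q [-1.56  0.31  0.5   2.44  2.12  1.21  1.85]
dq 0.002710315232780466
bottle 0.9921654462814331 [0 0]
flask 0.9999033212661743 [0 0]
[[0.347 0.342 0.338 0.338 0.338 0.353]
 [0.333 0.331 0.324 0.324 0.321 0.321]
 [0.331 0.322 0.315 0.31  0.304 0.301]
 [0.327 0.318 0.308 0.301 0.293 0.293]
 [0.322 0.309 0.301 0.297 0.293 0.294]
 [0.315 0.307 0.297 0.296 0.294 0.293]
 [0.319 0.306 0.293 0.299 0.297 0.296]
 [0.321 0.308 0.296 0.295 0.296 0.353]]
the job is handed in; nothing more can be done
```

I did the whole job and handed it in at 22.85 s. The interface gives no verdict, so I have only my own checks.

- **Drawer and adapter:** I pulled the drawer open about 110 mm by its handle and lifted the adapter out with the fingers closed at 33 mm.
- **Pin check:** The first end I tried was the bore, so there was no need to turn it over beforehand. It went past the height where the recess would have stopped and met the bottom with the tool tip at z = 0.162 m, as calculated. The upward push there was about 6 N.
- **Final pose:** I lifted it off and turned it over. It is still held, bore up, with the tool within 0.5° of vertical and the adapter's middle about 0.315 m above the worktop. The arm was still when I handed in.
- **Bystanders:** The flask and bottle match the first picture with no pixel shift in the top view.
- **Depth readings:** In the last picture, depths inside the bore were 40 to 60 mm below the rim, which fits the deep end.

**Disagreements:**
- The camera put the adapter's middle about 2 mm nearer the fingertips than my grasp estimate. I used the camera value to line it up over the pin.
- During some moves the measured tool position lagged by 5 to 8 mm. I let the arm settle and corrected before the handle and adapter grasps.

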